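Load an upside-down bird feeder

TASK

Load the little bird feeder that lies on its roof with its wire basket open: lay the long seed bar from the board flat inside it, fold the basket fully shut over the bar, then turn the whole feeder over so that it stands on the bench on its basket, roof up, ready to be hung outside. Lower it over under control, never letting it topple or drop, and leave everything else on the bench where it is.

Things in the scene. Friction and masses are not known exactly. Their poses are not given: they have to be found in the camera images.
- feeder_mid (a point): Centre of the bird feeder, a loose clamshell 150 mm long (x, from hinge end to free end), 60 mm wide (y), 60 mm high when shut (z); about 0.41 kg empty. It starts lying on its roof, z up; turned over it rests on the basket's flat face, z down. Shut, it also stands squarely by itself on either end (150 mm tall). The ends of basket and wood are flush.
- feeder: The feeder's wooden half, origin at the centre of the roof's outer face (underneath at the start), axes as feeder_mid. Heights from here along z: dark roof slab 0 to 16 mm, pale frame 16 to 32 mm, shut wire basket 32 to 60 mm. Roof and frame have flush flat sides 60 mm apart, 32 mm high, good to grip; the basket is 56 mm wide, so 2 mm in on either side.
- pocket (a point): Centre of the floor of the pocket in the frame where the bar goes: 136 mm (x) by 46 mm (y), 16 mm deep, walls 7 mm thick; 16 mm above the feeder's origin. Inside, the shut basket is 144 x 50 mm, its ceiling 41 mm above this floor. Axes as the feeder's.
- basket (a joint): Opening angle of the wire basket about its hinge (rad): 0 fully shut, 2.3 the stop; it starts open past upright. The hinge is stiff, with no catch: the basket stays where it is left, also with the bar in it and upside down, and takes about 0.22 N m (1.5 N at the free end) to move.
- feeder_hinge (a point): Middle of the basket's hinge line, at the top of the frame at the hinge end: 75 mm along -x and 2 mm along +z of the feeder's centre. The hinge line runs along the feeder's y. Axes as the feeder's.
- basket_edge (a point): Middle of the outer edge at the basket's free end: 150 mm from the hinge along the basket and 28 mm out, on its outer face (the top face when shut), which is the one to push on to shut it. Axes turn with the basket: x from hinge to free end, z out of the outer face.
- bar_mid (a point): Centre of the long seed bar, a hard block of pressed seed 116 mm long (its x), 38 mm wide (y), 38 mm high (z), 0.16 kg; lies flat on the board among two other seed blocks of the same stuff. In the feeder it stands 22 mm above the wooden frame, and its centre is then 5 mm above the feeder's centre.
- board: Fixed wooden board 210 x 300 x 12 mm, origin at the centre of its underside on the bench, z up; the three seed blocks lie on it side by side about 92 mm apart along its y, in any order, the bar roughly along its x.
- square_cake_mid (a point): Centre of the square seed block 76 x 76 x 36 mm on the board (bystander, leave alone).
- round_cake_mid (a point): Centre of the round seed block, 72 mm across and 34 mm high, on the board (bystander, leave alone).
- mug_mid (a point): Centre of a white mug, 80 mm across, 90 mm high (bystander).
- pot_mid (a point): Centre of a terracotta flower pot, 98 mm across the rim, 85 mm high (bystander).
- trowel_mid (a point): Middle of a hand trowel lying flat, 300 mm long along its x, 60 mm wide, 30 mm high (bystander).
- secateurs_mid (a point): Pivot of a pair of secateurs lying flat; handles reach 130 mm along -x, blades 65 mm along +x, 70 mm wide, 20 mm high (bystander).
- jar_mid (a point): Centre of a glass jar with a metal lid, 72 mm across, 110 mm high (bystander).
Mind the look-alikes: they are no part of the job. Leave any green or purple look-alike of the feeder alone.

How it is judged:
By the outcome, as a careful person would: the job done as asked, in the order asked, and still so for the second after the job is handed in, with the robot touching nothing.
It also fails if it takes over 72 s, if anything falls off the work surface, if the arm or the gripper's body presses on something with over 40 N, if the wrist force passes 120 N, or if a joint passes its speed limit or range.

ROBOT

A 7-joint arm with a two-finger parallel gripper is mounted at the origin on the work surface. World frame = base frame: x ahead of the robot, y to its left, z up, the work surface at z = 0. Lengths are in m, angles in rad, forces in N, time in s.
With the tool pointing down it reaches from about 0.4 to 0.85 m from the base axis. Payload 4.5 kg.
Tool frame: the origin (TCP) lies at the very end of the fingers, on their centre line; the grasp point (between the pads) lies 19 mm behind it; z points along the fingers, x is the direction in which the jaws open and shut, and the axes are right-handed (so a half turn about z gives the same grasp; the last joint's range is limited). The gripper opens to 88 mm and grips with 3 to 60 N. Pads are 18 mm wide; open, the fingers measure 123 mm over their backs; the gripper's body (75 mm by 187 mm) begins 45 mm behind the grasp point.
Start: joints at [0.034, 0.689, -0.195, 1.565, 0.157, 0.902, -0.215], TCP at [0.625, 0, 0.239] pointing down, gripper open.
Joint ranges: [-3.01, 3.01], [-0.46, 2.08], [-1.47, 1.51], [0.13, 2.56], [-1, 4.14], [0.04, 2.09], [-2.66, 2.66]. Speed limits (rad/s): [2.57, 2.57, 3.14, 3.14, 3.14, 3.14, 3.14].

INTERFACE

Orientations are given as a unit quaternion [x, y, z, w].
In Python, from plant import * gives the robot as it stands.
- The arm moves only by the tool apply_moves, never from a script. Its argument "series" is a list of rows, each an object of numbers: "x", "y", "z": the shift along the tool's x, y, z in units of 80 cm (1.0 is 80 cm); "wx", "wy", "wz": the turn, a rotation vector about the tool's x, y, z in units of pi rad (1.0 is pi rad); "fingers": the opening, from -1 (shut) to 1 (fully open), so that 0 is half open. In form: [{"x": .., "y": .., "z": .., "wx": .., "wy": .., "wz": .., "fingers": ..}, ...]. A call has 1 to 8 rows; each row shifts and turns the pose as measured when the row begins, along the tool's axes as they then stand; what a row does not reach is not made up. A row lasts 1/8 s, in which the tool goes at most 62.5 mm and 10.7 degrees, less where a joint would pass 70% of its speed; a pose out of reach is approached as far as the arm can. A call with a number of a shift or a turn outside -1 to 1 is refused whole. A call with a gripper value outside its range is refused whole. The fingers move at their own pace and stop on an object; "force" is the grip in N (left out, the last holds). Time passes only in rows, so rows that do not move let the fingers close. It gives the time, the measured TCP pose, the force and the opening at its end, in the units of the state.
- get_state(): the state, without advancing time (a new reading comes with each control period).
- snapshot(name): name is "scene" or "side" or "wrist"; returns (picture, depth): 480x640x3 uint8, red, green, blue; 480x640 float32, m along the optical axis (not along the pixel's ray), 0 where there is no reading.
- camera_model(name): a dict with "camera_matrix" (3x3 intrinsics, pixels), "world_from_camera" (4x4, takes a point from camera to world coordinates). Camera axes: x right, y up, looking along -z (the intrinsics and any distortion apply to the point x, -y, -z); pixel columns grow to the right and rows downward; lengths in m; the calibration is good to about 2 mm. A picture is of the moment at which its call begins: read the wrist's pose just before it. camera_model takes no time and is no camera call; for the wrist camera it gives the pose at the moment of the call.
- finish_job(): hands the job in, once; it reports no verdict.
The state is a dict: "clock": time; "q": joint angles; "qd": joint speeds; "joint_torque": joint torques, N m; "tool_pos": TCP position; "eef_rot": TCP orientation; "contact_force": force on the tool from outside, world axes, zero at the start; "moment": the same for the moment, N m; "opening": opening from 0.0 (shut) to 1.0 (fully open).
Only numpy, scipy, OpenCV 4.12 (cv2) and the standard library are available. Lean on these libraries where they do the work, as an engineer would, in place of code of your own. Each camera call takes 0.05 s, during which the arm holds its last target. There are 200 camera calls.

## Working session

There is one attempt and no reset: what is moved stays moved. The work goes in short steps, Python scripts to look and compute and a tool call to move; the robot and the scene stay as the last step left them, time stands still between calls to the robot, and variables do not carry over. Pictures are saved under pics/ and viewed, about 8 in all and at most 12, crops included, and the job is handed in when it is done.

Besides the shell and the picture viewer there is one more tool, called after "Call:" in YAML: its name, and indented under it one key for each argument. apply_moves: Moves the arm, as the interface text tells. Its arguments: {"type":"object","properties":{"series":{"type":"array","items":{"type":"object","properties":{"x":{"type":"number"},"y":{"type":"number"},"z":{"type":"number"},"wx":{"type":"number"},"wy":{"type":"number"},"wz":{"type":"number"},"fingers":{"type":"number"}}}},"force":{"type":"number"}},"required":["series"]}

```bash
mkdir -p pics; ls; cat > h.py <<'E'
from plant import *
import numpy as np, cv2
from scipy.spatial.transform import Rotation as R
def snap(n,tag):
    p,d=snapshot(n); m=camera_model(n); cv2.imwrite(f'pics/{tag}.png',p[:,:,::-1]); np.savez(f'pics/{tag}.npz',d=d,K=m['camera_matrix'],T=m['world_from_camera'],m=str(m.keys()),p=p); return p,d,m
def cloud(tag):
    z=np.load(f'pics/{tag}.npz'); d=z['d'];K=z['K'];T=z['T']
    v,u=np.mgrid[0:480,0:640]
    P=np.stack([(u-K[0,2])/K[0,0]*d,-(v-K[1,2])/K[1,1]*d,-d],-1)
    W=P@T[:3,:3].T+T[:3,3]; W[d==0]=np.nan; return W
E
python3 - <<'E'
from h import *
print(get_state())
for n in ('scene','side'):
    p,d,m=snap(n,n+'0'); print(m)
    W=cloud(n+'0')
    for v in range(40,480,80): print([tuple(np.round(W[v,u],2)) for u in range(80,640,120)])
E
```

```text
pics
{'clock': 0.0, 'q': array([ 0.03378087,  0.69002272, -0.19450314,  1.56636142,  0.15732889,
        0.9024907 , -0.21509257]), 'qd': array([ 0.00181854, -0.0003939 , -0.00087136, -0.00116685,  0.00117384,
       -0.00084458,  0.00054783]), 'joint_torque': array([ 3.38560185e-04, -5.27571630e+01, -1.26686912e+00, -1.53434461e+01,
       -5.26333472e-02,  6.56995355e-03,  1.65937727e-04]), 'tool_pos': array([ 6.24356005e-01, -5.10957176e-05,  2.37880958e-01]), 'eef_rot': array([ 9.99999553e-01,  6.13313126e-05, -9.40426818e-04,  8.09920639e-05]), 'contact_force': array([-0.57060927, -0.0496505 , -0.60420558]), 'moment': array([ 0.01106933, -0.01829069, -0.01061397]), 'opening': 0.9971207094306742}
{'camera_matrix': array([[511.83220801,   0.        , 314.13472402],
       [  0.        , 511.83220801, 239.03253302],
       [  0.        ,   0.        ,   1.        ]]), 'world_from_camera': array([[ 0.80030492, -0.47464929,  0.3663606 ,  0.85721922],
       [ 0.59957845,  0.62923018, -0.49454531, -0.48266464],
       [ 0.00421044,  0.61544896,  0.78816549,  0.92176546],
       [ 0.  
[... 3170 characters left out ...]
np.float64(-0.0)), (np.float64(0.68), np.float64(0.03), np.float64(-0.0)), (np.float64(0.87), np.float64(-0.07), np.float64(0.07))]
[(np.float64(0.02), np.float64(-0.14), np.float64(-0.0)), (np.float64(0.22), np.float64(-0.16), np.float64(-0.0)), (np.float64(0.42), np.float64(-0.17), np.float64(-0.0)), (np.float64(0.62), np.float64(-0.2), np.float64(0.01)), (np.float64(0.82), np.float64(-0.2), np.float64(-0.0))]
[(np.float64(0.08), np.float64(-0.3), np.float64(-0.0)), (np.float64(0.27), np.float64(-0.35), np.float64(0.07)), (np.float64(0.41), np.float64(-0.32), np.float64(-0.0)), (np.float64(0.58), np.float64(-0.34), np.float64(0.01)), (np.float64(0.74), np.float64(-0.34), np.float64(-0.0))]
```

View pics/scene0.png

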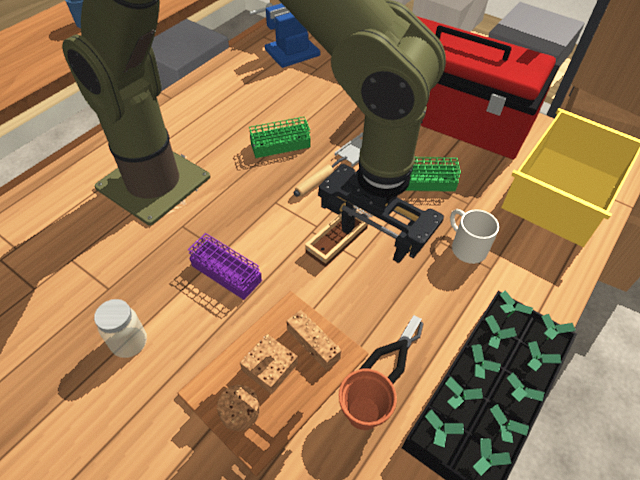

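View pics/side0.png

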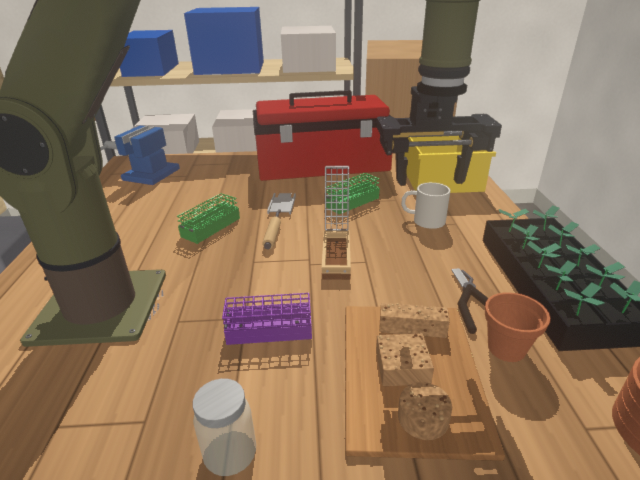

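Scene: the feeder is at about (336,245), with its basket upright at the far end (scene px 166–235 in the side view) and its free end toward the camera. In the scene view the bar is at (313,337), the square cake at (267,360) and the round cake at (238,405). Next I'll measure the feeder and the bar.

```bash
python3 - <<'E'
from h import *
def rect(P,n):
    r=cv2.minAreaRect((P[:,:2]*1000).astype(np.float32)); print(n,len(P),np.round(r[0],1),np.round(r[1],1),round(r[2],1),'z',np.round(np.nanpercentile(P[:,2],[5,50,95]),4))
for t,bb in (('scene0',(280,305,345,370)),('side0',(372,300,452,345))):
    W=cloud(t)[bb[1]:bb[3],bb[0]:bb[2]].reshape(-1,3); P=W[(W[:,2]>.043)&(W[:,2]<.06)]
    rect(P,t+' bar top')
for t,bb in (('scene0',(300,210,372,268)),('side0',(315,225,358,280))):
    W=cloud(t)[bb[1]:bb[3],bb[0]:bb[2]].reshape(-1,3)
    P=W[(W[:,2]>.026)&(W[:,2]<.037)]
    rect(P,t+' frame')
    # mask image
W=cloud('side0')[155:235,318:358].reshape(-1,3); P=W[(W[:,2]>.045)&(W[:,2]<.3)&(W[:,1]<.3)&(W[:,1]>.05)]
print(len(P),np.round(np.percentile(P,[2,50,98],axis=0),3))
for a in np.arange(.04,.2,.02):
    q=P[(P[:,2]>a)&(P[:,2]<a+.02)]
    if len(q): print(round(a,2),len(q),np.round(q.min(0),3),np.round(np.median(q,0),3),np.round(q.max(0),3))
# big crops
a=cv2.imread('pics/scene0.png')[200:275,290:380]; b=cv2.imread('pics/side0.png')[155:285,300:375]
a=cv2.resize(a,None,fx=4.4,fy=4.4,interpolation=2); b=cv2.resize(b,None,fx=4.4,fy=4.4,interpolation=2)
o=np.zeros((max(a.shape[0],b.shape[0]),a.shape[1]+b.shape[1],3),np.uint8);o[:a.shape[0],:a.shape[1]]=a;o[:b.shape[0],a.shape[1]:]=b
cv2.imwrite('pics/crop1.png',o)
E
```

```text
scene0 bar top 1471 [ 581.5 -154.2] [108.3 117.6] 79.2 z [0.0456 0.0491 0.0522]
side0 bar top 1614 [ 579.4 -150.3] [105.2 118. ] 78.1 z [0.0453 0.0484 0.0506]
scene0 frame 499 [473.7 130.3] [165.6  62.7] 84.3 z [0.0268 0.0309 0.0341]
side0 frame 460 [472.7 139.2] [183.8  59.9] 85.0 z [0.0273 0.0311 0.0335]
506 [[0.454 0.211 0.048]
 [0.485 0.26  0.107]
 [0.511 0.292 0.163]]
0.04 62 [0.453 0.204 0.045] [0.482 0.237 0.05 ] [0.507 0.246 0.06 ]
0.06 91 [0.453 0.212 0.061] [0.484 0.248 0.07 ] [0.508 0.258 0.079]
0.08 80 [0.454 0.226 0.08 ] [0.486 0.258 0.092] [0.509 0.271 0.1  ]
0.1 73 [0.455 0.232 0.1  ] [0.486 0.268 0.108] [0.509 0.279 0.119]
0.12 96 [0.456 0.246 0.12 ] [0.486 0.28  0.129] [0.511 0.292 0.14 ]
0.14 63 [0.457 0.255 0.141] [0.485 0.288 0.149] [0.511 0.297 0.16 ]
0.16 41 [0.458 0.267 0.16 ] [0.485 0.271 0.162] [0.511 0.274 0.164]
```

View pics/crop1.png

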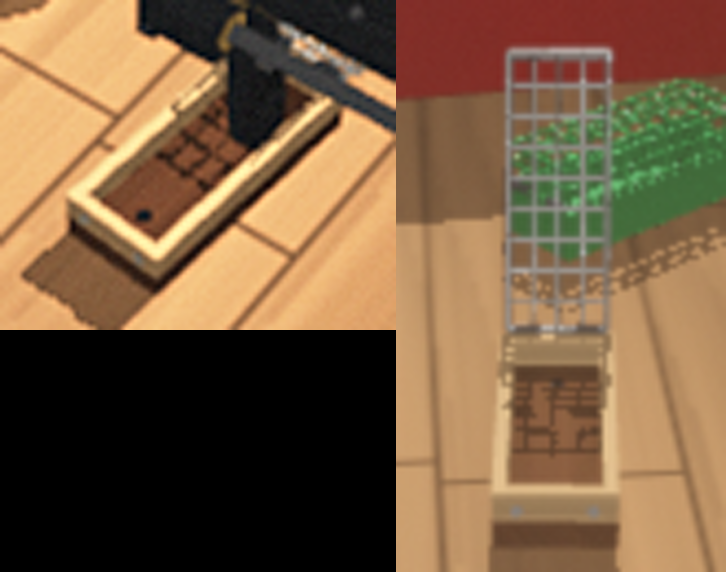

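```bash
cat >> h.py <<'E'
def onplane(tag,u,v,z0):
    z=np.load(f'pics/{tag}.npz');K=z['K'];T=z['T']
    r=T[:3,:3]@np.array([(u-K[0,2])/K[0,0],-(v-K[1,2])/K[1,1],-1]); o=T[:3,3]
    return o+r*(z0-o[2])/r[2]
E
python3 - <<'E'
from h import *
for t,u,v,n in (('scene0',306.4,246.6,'L'),('scene0',325.2,258.6,'near'),('scene0',366.8,223.9,'R'),('side0',321.8,266.4,'FL'),('side0',350.9,266.4,'FR')):
    print(t,n,np.round(onplane(t,u,v,.032),4))
for t,c in (('scene0',(313,332)),('side0',(415,312))):
    W=cloud(t); m=((W[...,2]>.045)&(W[...,2]<.056)).astype(np.uint8)
    m=cv2.morphologyEx(m,cv2.MORPH_OPEN,np.ones((3,3)))
    _,l=cv2.connectedComponents(m); k=l[c[1],c[0]]; P=W[l==k]; 
    r=cv2.minAreaRect((P[:,:2]*1000).astype(np.float32)); print(t,k,len(P),r,np.median(P[:,2]))
W=cloud('side0')
m=((W[...,2]>.025)&(W[...,2]<.036)).astype(np.uint8); m[:225]=0;m[285:]=0;m[:,:312]=0;m[:,362:]=0
P=W[m>0]; print(np.round(np.percentile(P,[1,50,99],axis=0),4))
E
```

```text
scene0 L [0.4427 0.0487 0.032 ]
scene0 near [0.4944 0.0473 0.032 ]
scene0 R [0.5126 0.182  0.032 ]
side0 FL [0.4366 0.0537 0.032 ]
side0 FR [0.4964 0.0492 0.032 ]
scene0 41 1135 ((587.898681640625, -120.45276641845703), (39.693389892578125, 117.55767059326172), 79.1826171875) 0.049555038847807875
side0 48 1030 ((587.1356811523438, -119.03080749511719), (40.53914260864258, 115.86636352539062), 78.89220428466797) 0.04908908308072507
[[0.4376 0.0485 0.0253]
 [0.4723 0.1206 0.031 ]
 [0.5053 0.2251 0.0347]]
```

```bash
cat >> h.py <<'E'
import json
def tool(yaw,phi=0,az=None):
    """tool down, jaw (tool x) at world angle yaw deg"""
    a=np.radians(yaw); return R.from_matrix(np.array([[np.cos(a),np.sin(a),0],[np.sin(a),-np.cos(a),0],[0,0,-1]]))
def rows(p1,R1,n=None,p0=None,R0=None,f=None,prt=True):
    s=get_state()
    p0=s['tool_pos'] if p0 is None else np.array(p0); R0=R.from_quat(s['eef_rot']) if R0 is None else R0
    p1=np.array(p1); rv=(R0.inv()*R1).as_rotvec()
    m=max(np.linalg.norm(p1-p0)/.058,np.linalg.norm(rv)/np.radians(10.2)); n=n or int(np.ceil(m)); out=[]
    print('n',n,'min',round(m,2),'rot deg',np.round(np.degrees(rv),1))
    for i in range(n):
        Ri=R0*R.from_rotvec(rv*i/n); d=Ri.inv().apply((p1-p0)/n)/.8; w=rv/n/np.pi
        out.append({k:round(float(v),4) for k,v in zip(('x','y','z','wx','wy','wz'),list(d)+list(w)) if abs(v)>2e-4})
    for o in out: print(json.dumps(o)) if prt else None
    return p1,R1
E
python3 - <<'E'
from h import *
rows([.473,.08,.26],tool(0))
E
```

```text
n 3 min 2.98 rot deg [0.  0.1 0. ]
{"x": -0.0631, "y": -0.0333, "z": -0.0091}
{"x": -0.0631, "y": -0.0333, "z": -0.0091}
{"x": -0.0631, "y": -0.0333, "z": -0.0091}
```

Call:
apply_moves:
  series:
    - {"x":-0.063,"y":-0.033,"z":-0.009}
    - {"x":-0.063,"y":-0.033,"z":-0.009}
    - {"x":-0.063,"y":-0.033,"z":-0.009}
    - {"fingers":0.4}

```text
schema error: expected keys x, y, z, wx, wy, wz, fingers
```

```bash
python3 - <<'E'
from h import *
s=get_state(); print(s['clock'],s['tool_pos'],s['eef_rot'],s['q'])
snap('wrist','w1'); W=cloud('w1')
print(camera_model('wrist'))
m=((W[...,2]>.026)&(W[...,2]<.038)).astype(np.uint8)
P=W[m>0]; print(len(P)); 
E
```

```text
0.1 [ 6.24450248e-01 -1.02119908e-05  2.38015238e-01] [ 9.99999679e-01  5.44611690e-05 -7.98748918e-04  4.45805739e-05] [ 0.03379077  0.68987798 -0.19457129  1.56620291  0.15730373  0.90250583
 -0.2151139 ]
{'camera_matrix': array([[416.39579016,   0.        , 321.06456409],
       [  0.        , 416.39579016, 241.28069541],
       [  0.        ,   0.        ,   1.        ]]), 'world_from_camera': array([[ 9.99999700e-01, -6.48782332e-04,  4.23510699e-04,
         6.24205483e-01],
       [ 4.85355626e-04,  9.50645419e-01,  3.10278990e-01,
         7.90647193e-02],
       [-6.03912032e-04, -3.10278691e-01,  9.50645449e-01,
         3.84569847e-01],
       [ 0.00000000e+00,  0.00000000e+00,  0.00000000e+00,
         1.00000000e+00]])}
11233
```

View pics/w1.png

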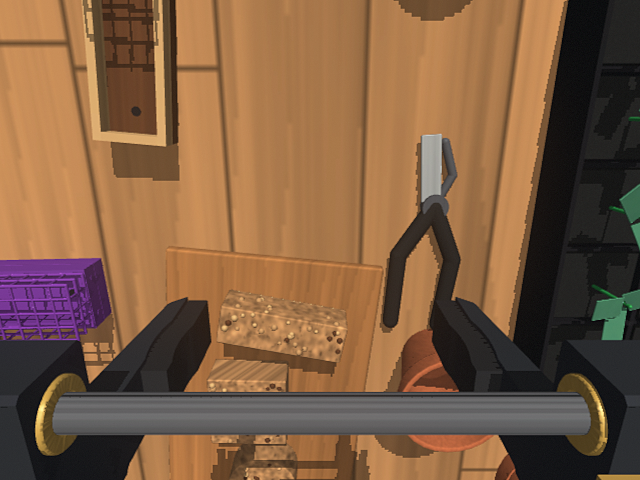

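The picture shows the feeder's free end at top left (corners about (95,135) and (175,143)). The camera sits on the +y side of the TCP, so I'll move to where it sees the whole frame.

Call:
apply_moves:
  series:
    - {"x":-0.063,"y":-0.025,"z":-0.009,"wx":0,"wy":0,"wz":0,"fingers":0.4}
    - {"x":-0.063,"y":-0.025,"z":-0.009,"wx":0,"wy":0,"wz":0,"fingers":0.4}
    - {"x":-0.063,"y":-0.025,"z":-0.009,"wx":0,"wy":0,"wz":0,"fingers":0.4}
    - {"x":0,"y":0,"z":0,"wx":0,"wy":0,"wz":0,"fingers":0.4}

```text
clock: 0.65
tool_pos: [0.4681, 0.0613, 0.2585]
eef_rot: [1.0, -0.0, -0.002, 0.0]
contact_force: [0.5, -0.5, -0.3]
opening: 0.701
```

```bash
python3 - <<'E'
from h import *
s=get_state(); print(s['clock'],s['tool_pos'],s['q'])
snap('wrist','w2'); W=cloud('w2'); p=np.load('pics/w2.npz')['p']
m=((W[...,2]>.026)&(W[...,2]<.036)&(abs(W[...,0]-.475)<.06)&(W[...,1]>0.0)&(W[...,1]<.22)).astype(np.uint8)
n,l,st,_=cv2.connectedComponentsWithStats(m)
k=1+np.argmax(st[1:,4]); P=W[l==k]; print(st[1:][st[1:,4]>100])
print(cv2.minAreaRect((P[:,:2]*1000).astype(np.float32)),np.median(P[:,2]))
E
```

```text
0.65 [0.46810397 0.06127044 0.25846389] [-0.08847696  0.46821038 -0.20745809  1.98237497  0.14198751  0.70864183
 -0.38290629]
[[ 288    0   85  213 4758]]
((476.4625244140625, 133.15988159179688), (169.48036193847656, 60.1806755065918), 84.88346862792969) 0.03253545950835726
```

View pics/w2.png

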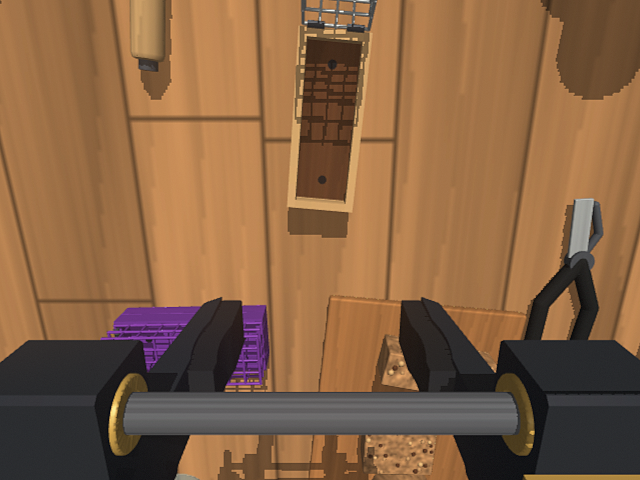

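The whole frame is in view: corners (288,207) and (350,212) at the free end, (302,28) and (370,33) at the hinge end. I'll cross-check these with the plane z=0.032.

```bash
python3 - <<'E'
from h import *
c=[onplane('w2',u,v,.032) for u,v in ((288,207),(350.5,212),(370.5,33),(301.5,28))]
print(np.round(c,4), np.round(np.mean(c,0),4)); c=np.array(c)
d=(c[2]+c[3]-c[0]-c[1])/2; print(np.linalg.norm(d),np.degrees(np.arctan2(d[1],d[0])),np.linalg.norm(c[1]-c[0]))
W=cloud('w2'); 
a=np.radians(84.9); ex=-np.array([np.cos(a),np.sin(a)]); ey=np.array([-ex[1],ex[0]])
m=(W[...,2]>.028)&(W[...,2]<.036)&(abs(W[...,0]-.475)<.06)&(W[...,1]>0.0)&(W[...,1]<.22)
P=W[m][:,:2]-np.array([.4756,.1235]); print(np.percentile(P@ex,[.5,99.5]),np.percentile(P@ey,[.5,99.5]))
p1,R1=rows([.5875,-.120,.10],tool(79.2))
E
```

```text
[[0.4398 0.0511 0.032 ]
 [0.4973 0.0463 0.032 ]
 [0.5105 0.1953 0.032 ]
 [0.4547 0.1991 0.032 ]] [0.4756 0.1229 0.032 ]
0.14919342223940044 84.6020162739234 0.057645001308997704
[-0.08968866  0.07455158] [-0.0299335   0.02985417]
n 8 min 7.78 rot deg [ -0.    0.1 -79.3]
{"x": 0.0184, "y": 0.0282, "z": 0.0247, "wz": -0.0551}
{"x": 0.0132, "y": 0.0309, "z": 0.0248, "wz": -0.0551}
{"x": 0.0077, "y": 0.0327, "z": 0.0248, "wz": -0.0551}
{"x": 0.0019, "y": 0.0336, "z": 0.0248, "wz": -0.0551}
{"x": -0.0039, "y": 0.0334, "z": 0.0248, "wz": -0.0551}
{"x": -0.0096, "y": 0.0322, "z": 0.0248, "wz": -0.0551}
{"x": -0.015, "y": 0.0301, "z": 0.0248, "wz": -0.0551}
{"x": -0.0199, "y": 0.0271, "z": 0.0248, "wz": -0.0551}
```

Call:
apply_moves:
  series:
    - {"x":0.018,"y":0.028,"z":0.025,"wx":0,"wy":0,"wz":-0.055,"fingers":0.4}
    - {"x":0.013,"y":0.031,"z":0.025,"wx":0,"wy":0,"wz":-0.055,"fingers":0.4}
    - {"x":0.008,"y":0.033,"z":0.025,"wx":0,"wy":0,"wz":-0.055,"fingers":0.4}
    - {"x":0.002,"y":0.034,"z":0.025,"wx":0,"wy":0,"wz":-0.055,"fingers":0.4}
    - {"x":-0.004,"y":0.033,"z":0.025,"wx":0,"wy":0,"wz":-0.055,"fingers":0.4}
    - {"x":-0.01,"y":0.032,"z":0.025,"wx":0,"wy":0,"wz":-0.055,"fingers":0.4}
    - {"x":-0.015,"y":0.03,"z":0.025,"wx":0,"wy":0,"wz":-0.055,"fingers":0.4}
    - {"x":-0.02,"y":0.027,"z":0.025,"wx":0,"wy":0,"wz":-0.055,"fingers":0.4}

```text
clock: 1.7
tool_pos: [0.6061, -0.1293, 0.0922]
eef_rot: [0.76, 0.65, 0.005, 0.004]
contact_force: [0.3, -0.5, -0.2]
opening: 0.696
```

```bash
python3 - <<'E'
from h import *
s=get_state(); print(s['clock'],s['tool_pos'],s['q'])
snap('wrist','w3')
W=cloud('w3'); m=((W[...,2]>.045)&(W[...,2]<.056)).astype(np.uint8)
m=cv2.morphologyEx(m,cv2.MORPH_OPEN,np.ones((3,3)))
n,l,st,ce=cv2.connectedComponentsWithStats(m)
for k in range(1,n):
    if st[k,4]>800: P=W[l==k]; print(k,st[k],cv2.minAreaRect((P[:,:2]*1000).astype(np.float32)),np.median(P[:,2]))
rows([.5875,-.120,.10],tool(79.2))
rows([.5875,-.120,.032],tool(79.2),p0=[.5875,-.120,.10],R0=tool(79.2))
E
```

```text
1.7 [ 0.60611772 -0.12928856  0.09224993] [ 0.42487917  0.91742538 -0.52869881  1.69370041  0.66483563  0.70410658
  0.96600985]
1 [   35    97   195   177 19504] ((551.1204833984375, -213.5802764892578), (75.2584457397461, 74.8946762084961), 88.7619857788086) 0.04595951432849425
2 [  296   110    92   235 18495] ((587.3984375, -125.60111999511719), (38.31936264038086, 115.87456512451172), 79.0593490600586) 0.047479491545253216
17 [ 230  435  121   34 1252] ((709.2540893554688, -169.97572326660156), (69.52811431884766, 22.99633026123047), 78.33619689941406) 0.05059416842653311
n 1 min 0.45 rot deg [0.6 0.1 1.9]
{"x": 0.0147, "y": -0.026, "z": -0.0139, "wx": 0.0034, "wy": 0.0005, "wz": 0.0106}
n 2 min 1.17 rot deg [0. 0. 0.]
{"z": 0.0425}
{"z": 0.0425}
```

Call:
apply_moves:
  series:
    - {"x":0.015,"y":-0.026,"z":-0.014,"wx":0.003,"wy":0,"wz":0.01,"fingers":0.4}
    - {"x":0,"y":0,"z":0,"wx":0,"wy":0,"wz":0,"fingers":0.4}

```text
clock: 2.0
tool_pos: [0.5887, -0.1236, 0.0972]
eef_rot: [0.773, 0.635, -0.0, 0.001]
contact_force: [0.5, 0.8, -0.6]
opening: 0.699
```

```bash
python3 - <<'E'
from h import *
s=get_state(); print(s['clock'],s['tool_pos'],np.abs(s['qd']).max())
snap('wrist','w4')
W=cloud('w4'); m=((W[...,2]>.042)&(W[...,2]<.056)).astype(np.uint8)
m=cv2.morphologyEx(m,cv2.MORPH_OPEN,np.ones((3,3)))
n,l,st,ce=cv2.connectedComponentsWithStats(m)
for k in range(1,n):
    if st[k,4]>4000: P=W[l==k]; print(k,st[k],cv2.minAreaRect((P[:,:2]*1000).astype(np.float32)),np.median(P[:,2]))
rows([.5875,-.122,.032],tool(79.2))
E
```

```text
2.0 [ 0.58868657 -0.1236155   0.09721549] 0.06677692847845047
1 [   43   143   193   170 23041] ((551.6239624023438, -208.9195098876953), (76.57837677001953, 76.1469497680664), 88.6099624633789) 0.048351617262295504
2 [  288   152    88   217 16495] ((587.5848388671875, -120.22996520996094), (41.314697265625, 115.95712280273438), 79.82149505615234) 0.05029701845798387
3 [   0  227   49  118 4128] ((570.5564575195312, -282.07745361328125), (24.278358459472656, 66.84073638916016), 67.33326721191406) 0.04634142578014669
n 2 min 1.12 rot deg [ 0.1  0.2 -0.5]
{"x": 0.0016, "y": -0.0014, "z": 0.0406, "wy": 0.0004, "wz": -0.0013}
{"x": 0.0016, "y": -0.0014, "z": 0.0406, "wy": 0.0004, "wz": -0.0013}
```

Call:
apply_moves:
  series:
    - {"x":0.0022,"y":-0.001,"z":0.041,"wx":0,"wy":0,"wz":0,"fingers":0.4}
    - {"x":0.0022,"y":-0.001,"z":0.041,"wx":0,"wy":0,"wz":0,"fingers":0.4}
    - {"x":0,"y":0,"z":0,"wx":0,"wy":0,"wz":0,"fingers":0.2}
  force: 30

```text
clock: 2.42
tool_pos: [0.5924, -0.1244, 0.0297]
eef_rot: [0.774, 0.633, 0.001, 0.004]
contact_force: [0.4, -1.1, 0.1]
opening: 0.617
```

```bash
python3 - <<'E'
from h import *
rows([.5875,-.120,.032],tool(79.4))
E
```

```text
n 1 min 0.12 rot deg [ 0.4  0.3 -0.8]
{"x": 0.0042, "y": -0.0071, "z": -0.003, "wx": 0.0022, "wy": 0.0014, "wz": -0.0045}
```

Call:
apply_moves:
  series:
    - {"x":0.004,"y":-0.007,"z":-0.003,"wx":0.002,"wy":0.001,"wz":-0.0045,"fingers":0.2}
    - {"x":0,"y":0,"z":0,"wx":0,"wy":0,"wz":0,"fingers":-1}
    - {"x":0,"y":0,"z":0,"wx":0,"wy":0,"wz":0,"fingers":-1}
    - {"x":0,"y":0,"z":0,"wx":0,"wy":0,"wz":0,"fingers":-1}
    - {"x":0,"y":0,"z":0,"wx":0,"wy":0,"wz":0,"fingers":-1}
  force: 30

```text
clock: 3.05
tool_pos: [0.59, -0.121, 0.0356]
eef_rot: [0.769, 0.639, 0.002, 0.003]
contact_force: [1.0, 0.1, -2.4]
opening: 0.431
```

```bash
python3 - <<'E'
from h import *
s=get_state(); print(s['tool_pos'],s['opening']*88,R.from_quat(s['eef_rot']).as_matrix()[:,0])
E
```

```text
[ 0.59003423 -0.12098923  0.03562235] 37.91133619325027 [ 0.18420946  0.98288636 -0.0011262 ]
```

```bash
python3 - <<'E'
from h import *
s=get_state()
p,r=rows([.570,-.08,.125],tool(79.4))
rows([.4754,.121,.10],tool(-5.2),p0=p,R0=r)
E
```

```text
n 2 min 1.73 rot deg [ 0.4  0.1 -0. ]
{"x": 0.0228, "y": -0.0167, "z": -0.056, "wx": 0.001}
{"x": 0.0228, "y": -0.0168, "z": -0.0559, "wx": 0.001}
n 9 min 8.29 rot deg [ 0.   0.  84.6]
{"x": 0.025, "y": -0.018, "z": 0.0035, "wz": 0.0522}
{"x": 0.0217, "y": -0.0219, "z": 0.0035, "wz": 0.0522}
{"x": 0.0179, "y": -0.0252, "z": 0.0035, "wz": 0.0522}
{"x": 0.0135, "y": -0.0277, "z": 0.0035, "wz": 0.0522}
{"x": 0.0088, "y": -0.0296, "z": 0.0035, "wz": 0.0522}
{"x": 0.0039, "y": -0.0306, "z": 0.0035, "wz": 0.0522}
{"x": -0.0012, "y": -0.0308, "z": 0.0035, "wz": 0.0522}
{"x": -0.0062, "y": -0.0302, "z": 0.0035, "wz": 0.0522}
{"x": -0.0111, "y": -0.0288, "z": 0.0035, "wz": 0.0522}
```

Call:
apply_moves:
  series:
    - {"x":0,"y":0,"z":-0.05,"wx":0,"wy":0,"wz":0,"fingers":-1}
    - {"x":0.045,"y":-0.033,"z":-0.056,"wx":0,"wy":0,"wz":0,"fingers":-1}
    - {"x":0.025,"y":-0.018,"z":0.0035,"wx":0,"wy":0,"wz":0.052,"fingers":-1}
    - {"x":0.022,"y":-0.022,"z":0.0035,"wx":0,"wy":0,"wz":0.052,"fingers":-1}
    - {"x":0.018,"y":-0.025,"z":0.0035,"wx":0,"wy":0,"wz":0.052,"fingers":-1}
    - {"x":0.0135,"y":-0.028,"z":0.0035,"wx":0,"wy":0,"wz":0.052,"fingers":-1}
  force: 30

```text
clock: 3.8
tool_pos: [0.5285, 0.0102, 0.1109]
eef_rot: [0.939, 0.345, 0.004, 0.002]
contact_force: [-0.1, 0.4, -1.8]
opening: 0.429
```

Call:
apply_moves:
  series:
    - {"x":0.009,"y":-0.0295,"z":0.0035,"wx":0,"wy":0,"wz":0.052,"fingers":-1}
    - {"x":0.004,"y":-0.0305,"z":0.0035,"wx":0,"wy":0,"wz":0.052,"fingers":-1}
    - {"x":-0.001,"y":-0.031,"z":0.0035,"wx":0,"wy":0,"wz":0.052,"fingers":-1}
    - {"x":-0.006,"y":-0.03,"z":0.0035,"wx":0,"wy":0,"wz":0.052,"fingers":-1}
    - {"x":-0.011,"y":-0.029,"z":0.0035,"wx":0,"wy":0,"wz":0.052,"fingers":-1}
    - {"x":0,"y":0,"z":0,"wx":0,"wy":0,"wz":0,"fingers":-1}

```text
clock: 4.55
tool_pos: [0.4782, 0.131, 0.0964]
eef_rot: [0.998, -0.067, 0.004, -0.0]
contact_force: [-0.0, -0.5, -1.5]
opening: 0.429
```

```bash
python3 - <<'E'
from h import *
s=get_state(); print(s['clock'],s['tool_pos'],s['opening']*88,np.abs(s['qd']).max())
rows([.4754,.121,.075],tool(-5.2))
E
```

```text
4.55 [0.47818146 0.13096603 0.09637857] 37.73462929383143 0.03800303442267275
n 1 min 0.41 rot deg [-0.1 -0.5 -2.4]
{"x": -0.002, "y": 0.0128, "z": 0.0267, "wx": -0.0004, "wy": -0.0028, "wz": -0.0136}
```

Call:
apply_moves:
  series:
    - {"x":-0.002,"y":0.013,"z":0.0265,"wx":0,"wy":-0.003,"wz":-0.0135,"fingers":-1}
    - {"x":0,"y":0,"z":0,"wx":0,"wy":0,"wz":0,"fingers":-1}
    - {"x":0,"y":0,"z":0,"wx":0,"wy":0,"wz":0,"fingers":-1}

```text
clock: 4.92
tool_pos: [0.4772, 0.1191, 0.0758]
eef_rot: [0.999, -0.044, 0.001, -0.001]
contact_force: [0.3, 0.8, -1.3]
opening: 0.429
```

```bash
python3 - <<'E'
from h import *
s=get_state(); print(s['clock'],s['tool_pos'],s['opening']*88,np.abs(s['qd']).max())
rows([.4754,.121,.0400],tool(-5.2))
snap('wrist','w5'); snap('side','s5')
a=cv2.imread('pics/w5.png')[0:300,180:480]; b=cv2.resize(cv2.imread('pics/s5.png')[200:300,290:390],(400,400),interpolation=2)
o=np.zeros((400,700,3),np.uint8); o[:300,:300]=a;o[:,300:]=b; cv2.imwrite('pics/c5.png',o)
E
```

```text
4.925 [0.47724456 0.11911874 0.07580943] 37.7929513251123 0.014905926885242043
n 1 min 0.62 rot deg [-0.1 -0.1  0.2]
{"x": -0.0026, "y": -0.0021, "z": 0.0448, "wx": -0.0004, "wy": -0.0006, "wz": 0.0012}
```

View pics/c5.png

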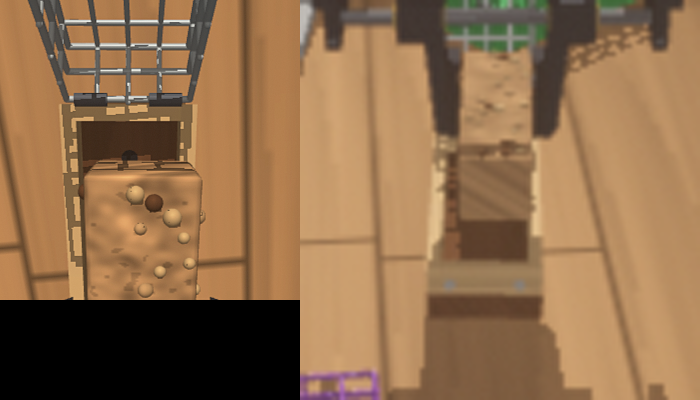

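The bar hangs over the pocket, aligned with it in yaw, but it looks a few mm off to the right in the wrist view (bar centre at col 142, frame centre at col 130). I'll put numbers on that.

```bash
python3 - <<'E'
from h import *
W=cloud('w5'); a=np.radians(-5.2); ex=np.array([np.cos(a),np.sin(a)]); ey=np.array([-ex[1],ex[0]]); c=np.array([.4754,.121])
U=(W[...,:2]-c)@ex; V=(W[...,:2]-c)@ey; Z=W[...,2]
for v in (100,110,115,120,125,130,150,170,190,220,250):
    row=[(u,round(U[v,u]*1e3,1),round(V[v,u]*1e3,1),round(Z[v,u]*1e3)) for u in range(230,400) ]
    f=[r for r in row if 27<=r[3]<=37]; b=[r for r in row if 80<r[3]<105]
    print(v,'frame',f[0][:4] if f else '',f[-1] if f else '', 'bar',b[0] if b else '',b[-1] if b else '')
T=np.load('pics/w5.npz')['T']; print(np.round(T,3)); s=get_state(); print(s['tool_pos'])
E
```

```text
100 frame (244, np.float64(-31.5), np.float64(79.2), 34) (372, np.float64(23.1), np.float64(79.4), 36) bar  
110 frame (240, np.float64(-34.0), np.float64(75.1), 31) (377, np.float64(25.9), np.float64(75.4), 32) bar  
115 frame (240, np.float64(-34.0), np.float64(73.1), 32) (376, np.float64(25.5), np.float64(73.3), 32) bar  
120 frame (240, np.float64(-33.9), np.float64(71.0), 33) (376, np.float64(25.6), np.float64(71.2), 32) bar  
125 frame (241, np.float64(-33.5), np.float64(68.9), 34) (376, np.float64(25.6), np.float64(69.1), 32) bar  Traceback (most recent call last):
  File "<stdin>", line 5, in <module>
ValueError: cannot convert float NaN to integer
```

```bash
python3 - <<'E'
from h import *
W=np.nan_to_num(cloud('w5'),nan=-1); a=np.radians(-5.2); ex=np.array([np.cos(a),np.sin(a)]); ey=np.array([-ex[1],ex[0]]); c=np.array([.4754,.121])
U=(W[...,:2]-c)@ex*1e3; V=(W[...,:2]-c)@ey*1e3; Z=W[...,2]*1e3
for v in (115,140,165,180,200,230,260,290):
    for n,lo,hi in (('frame',28,36),('bar',80,105)):
        k=[u for u in range(225,420) if lo<=Z[v,u]<=hi]
        if k: print(v,n,[(u,U[v,u].round(1),V[v,u].round(1),Z[v,u].round(1)) for u in (k[0],k[-1])], 'mid',(U[v,k[0]]+U[v,k[-1]]).round(1)/2)
for t in ('s5',):
    W=np.nan_to_num(cloud(t),nan=-1);U=(W[...,:2]-c)@ex*1e3; V=(W[...,:2]-c)@ey*1e3; Z=W[...,2]*1e3
    m=(Z>28)&(Z<35)&(V<-62)&(V>-85)&(abs(U)<50); print('side frame front',np.percentile(U[m],[1,99]),m.sum())
    m=(Z>55)&(Z<85)&(V<-50)&(V>-75)&(abs(U)<50); print('side bar front',np.percentile(U[m],[1,99]),m.sum(), np.percentile(V[m],[1,50]))
E
```

```text
115 frame [(240, np.float64(-34.0), np.float64(73.1), np.float64(32.2)), (376, np.float64(25.5), np.float64(73.3), np.float64(32.1))] mid -4.2
140 frame [(241, np.float64(-34.3), np.float64(62.3), np.float64(31.2)), (375, np.float64(25.5), np.float64(62.6), np.float64(32.3))] mid -4.4
165 frame [(243, np.float64(-33.8), np.float64(51.4), np.float64(32.1)), (374, np.float64(25.3), np.float64(51.8), np.float64(33.9))] mid -4.25
180 frame [(244, np.float64(-33.8), np.float64(44.5), np.float64(32.0)), (260, np.float64(-27.0), np.float64(43.9), np.float64(28.2))] mid -30.35
180 bar [(264, np.float64(-16.6), np.float64(54.6), np.float64(91.2)), (381, np.float64(20.3), np.float64(54.8), np.float64(91.3))] mid 1.85
200 frame [(245, np.float64(-33.8), np.float64(35.2), np.float64(32.2)), (261, np.float64(-26.8), np.float64(34.6), np.float64(29.1))] mid -30.25
200 bar [(264, np.float64(-17.0), np.float64(48.1), np.float64(90.8)), (381, np.float64(20.8), np.float64(48.1), np.float64(90.4))] mid 1.9
230 frame [(247, np.float64(-33.5), np.float64(20.8), np.float64(32.5)), (262, np.float64(-27.0),
[... 184 characters left out ...]
 1.75
260 frame [(248, np.float64(-33.8), np.float64(5.5), np.float64(32.3)), (263, np.float64(-26.9), np.float64(4.5), np.float64(29.7))] mid -30.4
260 bar [(266, np.float64(-17.1), np.float64(27.4), np.float64(90.7)), (377, np.float64(20.3), np.float64(27.9), np.float64(91.5))] mid 1.6
290 frame [(250, np.float64(-33.6), np.float64(-10.4), np.float64(32.5)), (265, np.float64(-26.7), np.float64(-12.3), np.float64(28.3))] mid -30.2
290 bar [(267, np.float64(-17.3), np.float64(15.9), np.float64(89.7)), (380, np.float64(22.2), np.float64(15.8), np.float64(89.1))] mid 2.45
side frame front [-32.37546423  25.72111227] 105
side bar front [-17.73118792  19.12392392] 226 [-60.66096817 -57.6388945 ]
```

Both views agree that the bar must shift 4–6 mm toward -x before I lower it.

Call:
apply_moves:
  series:
    - {"x":-0.0065,"y":-0.002,"z":0.01,"wx":0,"wy":0,"wz":0.001,"fingers":-1}
    - {"x":0,"y":0,"z":0,"wx":0,"wy":0,"wz":0,"fingers":-1}
    - {"x":0,"y":0,"z":0,"wx":0,"wy":0,"wz":0,"fingers":-1}

```text
clock: 5.4
tool_pos: [0.4721, 0.1218, 0.068]
eef_rot: [0.999, -0.045, 0.002, -0.001]
contact_force: [0.3, -0.9, -1.8]
opening: 0.426
```

```bash
python3 - <<'E'
from h import *
s=get_state(); print(s['clock'],s['tool_pos'],s['contact_force'])
snap('wrist','w6')
W=np.nan_to_num(cloud('w6'),nan=-1); a=np.radians(-5.2); ex=np.array([np.cos(a),np.sin(a)]); ey=np.array([-ex[1],ex[0]]); c=np.array([.4754,.121])
U=(W[...,:2]-c)@ex*1e3; V=(W[...,:2]-c)@ey*1e3; Z=W[...,2]*1e3
for v in (100,110,130,150,190,230):
    for n,lo,hi in (('frame',28,36),('bar',65,100)):
        k=[u for u in range(225,420) if lo<=Z[v,u]<=hi]
        if k: print(v,n,[(u,U[v,u].round(1),V[v,u].round(1),Z[v,u].round(1)) for u in (k[0],k[-1])], 'mid',(U[v,k[0]]+U[v,k[-1]]).round(1)/2)
E
```

```text
5.4 [0.47207813 0.12178357 0.06803232] [ 0.30469793 -0.92780951 -1.7577251 ]
100 frame [(264, np.float64(-27.0), np.float64(81.7), np.float64(35.3)), (376, np.float64(18.7), np.float64(81.7), np.float64(35.3))] mid -4.15
110 frame [(248, np.float64(-34.3), np.float64(77.8), np.float64(31.5)), (391, np.float64(25.6), np.float64(77.8), np.float64(32.2))] mid -4.4
130 frame [(250, np.float64(-33.9), np.float64(69.6), np.float64(31.6)), (390, np.float64(25.4), np.float64(69.8), np.float64(33.2))] mid -4.25
150 frame [(251, np.float64(-33.8), np.float64(61.4), np.float64(32.3)), (389, np.float64(25.5), np.float64(61.5), np.float64(32.9))] mid -4.15
190 frame [(253, np.float64(-33.7), np.float64(44.1), np.float64(32.9)), (387, np.float64(25.6), np.float64(44.0), np.float64(32.2))] mid -4.05
190 bar [(258, np.float64(-24.5), np.float64(53.1), np.float64(79.5)), (381, np.float64(15.0), np.float64(54.2), np.float64(84.9))] mid -4.75
230 frame [(255, np.float64(-33.8), np.float64(25.4), np.float64(31.8)), (386, np.float64(25.9), np.float64(25.7), np.float64(32.8))] mid -3.95
230 bar [(265, np.float64(-22.5), np.float64(40.1), np.float64(81.7)), (379, np.float64(15.3), np.float64(40.4), np.float64(82.5))] mid -3.55
```

Call:
apply_moves:
  series:
    - {"x":-0.0005,"y":0,"z":0.018,"wx":0,"wy":0,"wz":0,"fingers":-1}
    - {"x":0,"y":0,"z":0.016,"wx":0,"wy":0,"wz":0,"fingers":-1}
    - {"x":0,"y":0,"z":0,"wx":0,"wy":0,"wz":0,"fingers":-1}

```text
clock: 5.82
tool_pos: [0.4723, 0.1221, 0.0389]
eef_rot: [0.999, -0.045, 0.002, -0.001]
contact_force: [0.2, -0.1, -0.9]
opening: 0.427
```

Call:
apply_moves:
  series:
    - {"x":0,"y":0,"z":0,"wx":0,"wy":0,"wz":0,"fingers":0.1}
    - {"x":0,"y":0,"z":0,"wx":0,"wy":0,"wz":0,"fingers":0.2}
    - {"x":0,"y":0,"z":-0.05,"wx":0,"wy":0,"wz":0,"fingers":0.2}
    - {"x":0,"y":0.02,"z":-0.07,"wx":0,"wy":0,"wz":0,"fingers":0.2}
    - {"x":0,"y":0.02,"z":-0.07,"wx":0,"wy":0,"wz":0,"fingers":0.2}
    - {"x":0,"y":0,"z":0,"wx":0,"wy":0,"wz":0,"fingers":-1}

```text
clock: 6.58
tool_pos: [0.4689, 0.0892, 0.1953]
eef_rot: [0.999, -0.045, 0.002, -0.001]
contact_force: [0.4, -0.2, -0.4]
opening: 0.507
```

```bash
python3 - <<'E'
from h import *
s=get_state(); print(s['clock'],s['tool_pos'],s['contact_force'],s['q'])
snap('wrist','w7')
W=np.nan_to_num(cloud('w7'),nan=-1); a=np.radians(-5.2); ex=np.array([np.cos(a),np.sin(a)]); ey=np.array([-ex[1],ex[0]]); c=np.array([.4754,.121])
U=(W[...,:2]-c)@ex*1e3; V=(W[...,:2]-c)@ey*1e3; Z=W[...,2]*1e3
for n,lo,hi in (('frame',28,36),('bar',46,62)):
    m=(Z>lo)&(Z<hi)&(abs(U)<60)&(V>-85)&(V<78); print(n,m.sum(),np.percentile(U[m],[.5,99.5]),np.percentile(V[m],[.5,99.5]),np.median(Z[m]))
cv2.imwrite('pics/c7.png',cv2.imread('pics/w7.png')[0:330,150:500])
E
```

```text
6.575 [0.46885189 0.08918402 0.19528865] [ 0.39032767 -0.20860481 -0.41897825] [-0.22382028  0.56920992 -0.09413781  2.05393863  0.10235721  0.51844
 -0.48105693]
frame 5352 [-35.31399995  24.61164186] [-71.70631986  77.83058605] 30.785924738514268
bar 9232 [-23.56174243  14.69157127] [-55.1146185   58.73433278] 52.79994214092112
```

View pics/c7.png

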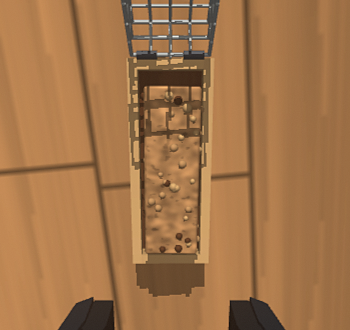

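The bar is seated in the pocket: its top is at z≈0.053 and there is margin all round. Next I shut the fingers and go over and behind the basket.

Call:
apply_moves:
  series:
    - {"x":0,"y":0,"z":-0.065,"wx":0,"wy":0,"wz":0,"fingers":-1}
    - {"x":0,"y":-0.065,"z":0,"wx":0,"wy":0,"wz":0,"fingers":-1}
    - {"x":0,"y":-0.065,"z":0,"wx":0,"wy":0,"wz":0,"fingers":-1}
    - {"x":0,"y":-0.065,"z":0,"wx":0,"wy":0,"wz":0,"fingers":-1}
    - {"x":0,"y":-0.065,"z":0,"wx":0,"wy":0,"wz":0,"fingers":-1}
    - {"x":0,"y":-0.065,"z":0,"wx":0,"wy":0,"wz":0,"fingers":-1}
    - {"x":0,"y":0,"z":0,"wx":0,"wy":0,"wz":0,"fingers":-1}

```text
clock: 7.5
tool_pos: [0.4858, 0.3564, 0.2357]
eef_rot: [0.999, -0.044, -0.008, 0.003]
contact_force: [-0.7, -1.2, -0.2]
opening: 0.008
```

```bash
cat >> h.py <<'E'
H=np.array([.4780,.199]); _a=np.radians(-5.2); EX=np.array([np.cos(_a),np.sin(_a)]); EY=np.array([-EX[1],EX[0]])
def uvz():
    s=get_state(); d=s['tool_pos'][:2]-H; print('t',round(s['clock'],2),'U',(d@EX*1e3).round(1),'V',(d@EY*1e3).round(1),'z',(s['tool_pos'][2]*1e3).round(1),'F',s['contact_force'].round(1),'rot',np.degrees((R.from_quat(s['eef_rot']).inv()*tool(-5.2)).as_rotvec()).round(1)); return s
E
python3 -c "
from h import *
print(uvz()['q'])"
```

```text
t 7.5 U -6.5 V 157.5 z 235.7 F [-0.7 -1.2 -0.2] rot [0.4 0.8 0.2]
[-0.66152615  0.66518192 -0.0792819   1.62725597  0.05682443  0.86712204
 -0.84911375]
```

Call:
apply_moves:
  series:
    - {"x":0.004,"y":0,"z":0.067,"wx":0.002,"wy":0.004,"wz":0.001,"fingers":-1}
    - {"x":0.004,"y":0,"z":0.067,"wx":0,"wy":0,"wz":0,"fingers":-1}
    - {"x":0,"y":0.03,"z":0,"wx":0,"wy":0,"wz":0,"fingers":-1}
    - {"x":0,"y":0.03,"z":0,"wx":0,"wy":0,"wz":0,"fingers":-1}
    - {"x":0,"y":0.03,"z":0,"wx":0,"wy":0,"wz":0,"fingers":-1}
    - {"x":0,"y":0,"z":0,"wx":0,"wy":0,"wz":0,"fingers":-1}

```text
clock: 8.25
tool_pos: [0.48, 0.2788, 0.1175]
eef_rot: [0.999, -0.044, -0.006, 0.004]
contact_force: [0.6, -0.4, 0.0]
opening: 0.004
```

```bash
python3 -c "
from h import *
uvz()"
```

```text
t 8.25 U -5.2 V 79.6 z 117.5 F [ 0.6 -0.4  0. ] rot [0.5 0.6 0.1]
```

Call:
apply_moves:
  series:
    - {"x":0.003,"y":0.02,"z":0,"wx":0.002,"wy":0.003,"wz":0,"fingers":-1}
    - {"x":0.003,"y":0.02,"z":0,"wx":0,"wy":0,"wz":0,"fingers":-1}
    - {"x":0,"y":0.015,"z":0,"wx":0,"wy":0,"wz":0,"fingers":-1}

```text
clock: 8.62
tool_pos: [0.4813, 0.2434, 0.1215]
eef_rot: [0.999, -0.04, 0.002, -0.006]
contact_force: [-6.1, 6.7, 22.2]
opening: 0.002
```

```bash
python3 - <<'E'
from h import *
uvz(); snap('side','s8')
W=np.nan_to_num(cloud('s8'),nan=-1); P=W[150:290,290:400].reshape(-1,3); U=(P[:,:2]-H)@EX*1e3; V=(P[:,:2]-H)@EY*1e3; Z=P[:,2]*1e3
m=(Z>28)&(Z<35)&(V<-120)&(V>-170)&(abs(U)<45); print('frame front',np.percentile(U[m],[1,99]),V[m].min())
for z in range(50,200,15):
    m=(abs(Z-z)<7)&(U>-32)&(U<32)&(V>-100)&(V<110); 
    if m.sum(): print(z,m.sum(),np.percentile(V[m],[2,25,50,75]).round())
b=cv2.resize(cv2.imread('pics/s8.png')[120:300,270:420],None,fx=3,fy=3,interpolation=2); cv2.imwrite('pics/c8.png',b)
E
```

```text
t 8.62 U -0.8 V 44.5 z 121.5 F [-6.1  6.7 22.2] rot [-0.7 -0.2  0.6]
frame front [-28.43365363  30.36104161] -150.90774589216772
50 377 [-99. -79. -56. -31.]
65 40 [ 1. 26. 28. 29.]
80 46 [ 1. 23. 28. 29.]
95 44 [ 1. 21. 28. 30.]
110 46 [ 1. 12. 28. 29.]
125 82 [ 3. 29. 31. 35.]
140 99 [ 2. 30. 33. 35.]
155 111 [ 3. 30. 32. 35.]
170 72 [ 3. 30. 32. 34.]
185 106 [ 3.  8. 13. 21.]
```

View pics/c8.png

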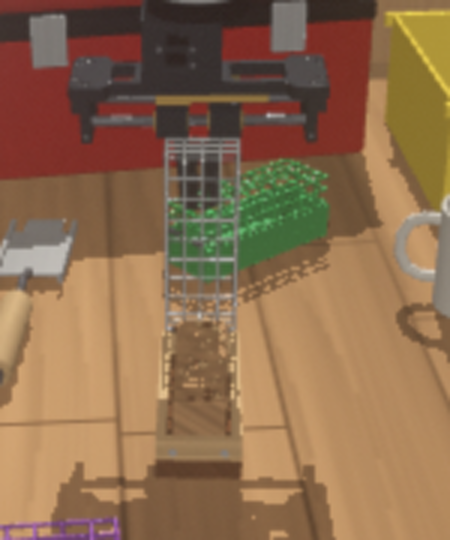

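The basket is upright now, and its rim touches the gripper's underside (22 N). I'll raise the tool straight away.

Call:
apply_moves:
  series:
    - {"x":0,"y":0,"z":-0.025,"wx":0,"wy":0,"wz":0,"fingers":-1}
    - {"x":0,"y":0,"z":-0.03,"wx":0,"wy":0,"wz":0,"fingers":-1}
    - {"x":0,"y":0,"z":0,"wx":0,"wy":0,"wz":0,"fingers":-1}

```text
clock: 9.05
tool_pos: [0.4803, 0.2392, 0.1669]
eef_rot: [0.999, -0.041, 0.001, -0.005]
contact_force: [2.0, 0.7, 0.5]
opening: 0.002
```

```bash
python3 -c "
from h import *
uvz()"
```

```text
t 9.05 U -1.4 V 40.2 z 166.9 F [2.  0.7 0.5] rot [-0.6 -0.1  0.5]
```

Call:
apply_moves:
  series:
    - {"x":0,"y":0.025,"z":-0.003,"wx":-0.003,"wy":0,"wz":0.002,"fingers":-1}
    - {"x":0,"y":0.024,"z":0,"wx":0,"wy":0,"wz":0,"fingers":-1}
    - {"x":0,"y":0.022,"z":0.002,"wx":0,"wy":0,"wz":0,"fingers":-1}
    - {"x":0,"y":0.022,"z":0.005,"wx":0,"wy":0,"wz":0,"fingers":-1}
    - {"x":0,"y":0.02,"z":0.008,"wx":0,"wy":0,"wz":0,"fingers":-1}

```text
clock: 9.68
tool_pos: [0.4708, 0.1423, 0.1541]
eef_rot: [0.999, -0.045, -0.0, 0.001]
contact_force: [0.3, 1.4, 0.2]
opening: 0.006
```

```bash
python3 -c "
from h import *
uvz()"
```

```text
t 9.68 U -2.1 V -57.1 z 154.1 F [0.3 1.4 0.2] rot [ 0.1 -0.   0.1]
```

Call:
apply_moves:
  series:
    - {"x":0.002,"y":0.028,"z":0.021,"wx":0,"wy":0,"wz":0,"fingers":-1}
    - {"x":0,"y":0.018,"z":0.017,"wx":0,"wy":0,"wz":0,"fingers":-1}
    - {"x":0,"y":0.0125,"z":0.0175,"wx":0,"wy":0,"wz":0,"fingers":-1}
    - {"x":0,"y":0.0125,"z":0.02,"wx":0,"wy":0,"wz":0,"fingers":-1}
    - {"x":0,"y":0.006,"z":0.02,"wx":0,"wy":0,"wz":0,"fingers":-1}
    - {"x":0,"y":0.002,"z":0.008,"wx":0,"wy":0,"wz":0,"fingers":-1}

```text
clock: 10.42
tool_pos: [0.4635, 0.0693, 0.0668]
eef_rot: [0.999, -0.047, -0.002, 0.002]
contact_force: [0.2, 0.8, 1.9]
opening: 0.002
```

```bash
python3 -c "
from h import *
uvz()"
```

```text
t 10.43 U -2.7 V -130.5 z 66.8 F [0.2 0.8 1.9] rot [ 0.3  0.3 -0.2]
```

Call:
apply_moves:
  series:
    - {"x":0,"y":0,"z":0.006,"wx":0,"wy":0,"wz":0,"fingers":-1}
    - {"x":0,"y":0,"z":0.003,"wx":0,"wy":0,"wz":0,"fingers":-1}
    - {"x":0,"y":0,"z":0.001,"wx":0,"wy":0,"wz":0,"fingers":-1}

```text
clock: 10.8
tool_pos: [0.4632, 0.0679, 0.0601]
eef_rot: [0.999, -0.047, -0.002, 0.003]
contact_force: [-2.0, 0.3, 14.1]
opening: 0.006
```

```bash
python3 -c "
from h import *
uvz()"
```

```text
t 10.8 U -2.9 V -131.9 z 60.1 F [-2.   0.3 14.1] rot [ 0.4  0.2 -0.2]
```

Call:
apply_moves:
  series:
    - {"x":0,"y":0,"z":-0.06,"wx":-0.001,"wy":0,"wz":0,"fingers":-1}
    - {"x":0,"y":0,"z":-0.07,"wx":0,"wy":0,"wz":0,"fingers":1}
    - {"x":0,"y":0,"z":-0.07,"wx":0,"wy":0,"wz":0,"fingers":1}
    - {"x":0,"y":0,"z":0,"wx":0,"wy":0,"wz":0,"fingers":1}
    - {"x":0,"y":0,"z":0,"wx":0,"wy":0,"wz":0,"fingers":1}

```text
clock: 11.42
tool_pos: [0.4625, 0.0701, 0.2249]
eef_rot: [0.999, -0.046, -0.003, 0.005]
contact_force: [-0.7, -0.7, 0.8]
opening: 0.435
```

```bash
python3 - <<'E'
from h import *
uvz(); snap('wrist','w9'); snap('side','s9')
for t in ('w9','s9'):
    W=np.nan_to_num(cloud(t),nan=-1).reshape(-1,3); U=(W[:,:2]-H)@EX*1e3; V=(W[:,:2]-H)@EY*1e3; Z=W[:,2]*1e3
    m=(Z>50)&(Z<68)&(abs(U)<45)&(V>-175)&(V<30)
    P=W[m]; print(t,'top',m.sum(),np.percentile(U[m],[.5,99.5]).round(1),np.percentile(V[m],[.5,99.5]).round(1),np.percentile(Z[m],[5,50,95]).round(1))
    for v in range(-150,0,25):
        k=m&(V>v)&(V<v+25); print(v,k.sum(),np.percentile(Z[k],[50,90,98]).round(1) if k.sum() else '')
    m=(Z>24)&(Z<38)&(abs(U)<45)&(V>-175)&(V<30); print('frame',m.sum(),np.percentile(U[m],[.5,99.5]).round(1),np.percentile(V[m],[.5,99.5]).round(1), cv2.minAreaRect((W[m][:,:2]*1000).astype(np.float32)))
a=cv2.imread('pics/w9.png')[0:330,170:470]; b=cv2.resize(cv2.imread('pics/s9.png')[180:290,290:390],None,fx=3.5,fy=3.5,interpolation=2)
o=np.zeros((400,700,3),np.uint8); o[:330,:300]=a;o[:b.shape[0],300:300+b.shape[1]]=b; cv2.imwrite('pics/c9.png',o)
E
```

```text
t 11.43 U -3.7 V -129.8 z 224.9 F [-0.7 -0.7  0.8] rot [ 0.6  0.4 -0. ]
w9 top 11471 [-26.8  28.5] [-148.6   -0.6] [53.3 56.4 60.9]
-150 1210 [59.3 60.6 61.3]
-125 1857 [55.2 60.4 61.1]
-100 2104 [55.4 60.3 61. ]
-75 2241 [55.3 60.4 61.2]
-50 2393 [55.4 60.4 61.1]
-25 1664 [59.6 60.9 61.5]
frame 2633 [-25.  27.] [-148.9   -1.2] ((472.24444580078125, 124.18424987792969), (148.4414825439453, 52.10618209838867), 85.12785339355469)
s9 top 725 [-27.7  27.9] [-149.8    0.4] [51.9 57.1 59.6]
-150 135 [57.4 59.1 60.5]
-125 141 [54.5 59.2 60. ]
-100 138 [56.8 59.  60. ]
-75 108 [55.2 59.4 59.8]
-50 125 [55.9 59.  60.3]
-25 69 [57.9 59.3 60.2]
frame 310 [-29.9  30.3] [-150.8   -0.7] ((471.2787170410156, 124.35493469238281), (152.16021728515625, 60.15174102783203), 85.06016540527344)
```

View pics/c9.png

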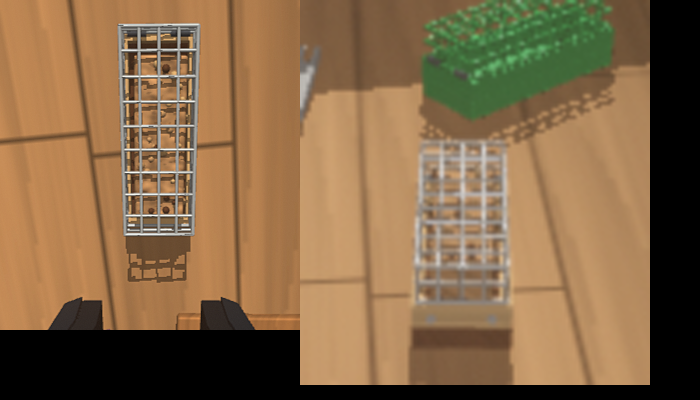

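The basket is fully shut: its top is flat at about 60 mm from hinge to free end, and the feeder centre is at (0.472,0.124) with its axis at 85°. Next I grip the wooden sides with a slight tilt.

```bash
cat >> h.py <<'E'
def tilt(yaw,phi): return tool(yaw)*R.from_euler('x',phi,degrees=True)  # phi>0: tool z toward -tool y
E
python3 - <<'E'
from h import *
p,r=rows([.4731,.1392,.09],tilt(-5.0,-12))
rows([.4731,.1392,.011],tilt(-5.0,-12),p0=p,R0=r)
E
```

```text
n 3 min 2.61 rot deg [-11.4   0.5  -0.2]
{"x": 0.0022, "y": -0.0297, "z": 0.0556, "wx": -0.0211, "wy": 0.0008, "wz": -0.0004}
{"x": 0.0021, "y": -0.0333, "z": 0.0535, "wx": -0.0211, "wy": 0.0008, "wz": -0.0004}
{"x": 0.002, "y": -0.0367, "z": 0.0512, "wx": -0.0211, "wy": 0.0008, "wz": -0.0004}
n 2 min 1.36 rot deg [0. 0. 0.]
{"y": -0.0103, "z": 0.0483}
{"y": -0.0103, "z": 0.0483}
```

Call:
apply_moves:
  series:
    - {"x":0.002,"y":-0.03,"z":0.05,"wx":-0.021,"wy":0.001,"wz":0,"fingers":1}
    - {"x":0.002,"y":-0.033,"z":0.05,"wx":-0.021,"wy":0.001,"wz":0,"fingers":1}
    - {"x":0.002,"y":-0.037,"z":0.045,"wx":-0.021,"wy":0.001,"wz":0,"fingers":1}
    - {"x":0,"y":0,"z":0,"wx":0,"wy":0,"wz":0,"fingers":1}

```text
clock: 12.02
tool_pos: [0.4724, 0.1394, 0.0937]
eef_rot: [0.993, -0.046, -0.006, 0.11]
contact_force: [-0.2, -0.7, 0.5]
opening: 0.978
```

```bash
python3 - <<'E'
from h import *
uvz()
rows([.4731,.1392,.011],tilt(-5.0,-12),2)
E
```

```text
t 12.03 U -0.2 V -59.9 z 93.7 F [-0.2 -0.7  0.5] rot [12.6  0.2 -0.1]
n 2 min 1.43 rot deg [ 0.6  0.2 -0.3]
{"x": 0.0006, "y": -0.0112, "z": 0.0504, "wx": 0.0017, "wy": 0.0006, "wz": -0.0009}
{"x": 0.0005, "y": -0.0109, "z": 0.0505, "wx": 0.0017, "wy": 0.0006, "wz": -0.0009}
```

Call:
apply_moves:
  series:
    - {"x":0.0005,"y":-0.01,"z":0.045,"wx":0.003,"wy":0,"wz":0,"fingers":1}
    - {"x":0.0005,"y":-0.009,"z":0.04,"wx":0,"wy":0,"wz":0,"fingers":1}
    - {"x":0,"y":-0.002,"z":0.008,"wx":0,"wy":0,"wz":0,"fingers":1}
    - {"x":0,"y":0,"z":0,"wx":0,"wy":0,"wz":0,"fingers":1}

```text
clock: 12.52
tool_pos: [0.4719, 0.1359, 0.0155]
eef_rot: [0.993, -0.047, -0.008, 0.107]
contact_force: [-0.3, 0.8, -0.5]
opening: 1.001
```

```bash
python3 - <<'E'
from h import *
uvz()
rows([.4731,.1392,.011],tilt(-5.0,-12),1)
E
```

```text
t 12.53 U -0.3 V -63.4 z 15.5 F [-0.3  0.8 -0.5] rot [12.3  0.3 -0.3]
n 1 min 0.1 rot deg [ 0.3  0.4 -0.4]
{"x": 0.0011, "y": -0.0053, "z": 0.0047, "wx": 0.0016, "wy": 0.0022, "wz": -0.0023}
```

Small correction, then close with full grip.

Call:
apply_moves:
  series:
    - {"x":0,"y":-0.003,"z":0.005,"wx":0.001,"wy":0.002,"wz":-0.002,"fingers":1}
    - {"x":0,"y":0,"z":0,"wx":0,"wy":0,"wz":0,"fingers":-1}
    - {"x":0,"y":0,"z":0,"wx":0,"wy":0,"wz":0,"fingers":-1}
    - {"x":0,"y":0,"z":0,"wx":0,"wy":0,"wz":0,"fingers":-1}
    - {"x":0,"y":0,"z":0,"wx":0,"wy":0,"wz":0,"fingers":-1}
  force: 60

```text
clock: 13.15
tool_pos: [0.4735, 0.1374, 0.0139]
eef_rot: [0.994, -0.045, -0.003, 0.104]
contact_force: [0.7, -0.4, -3.2]
opening: 0.674
```

```bash
python3 - <<'E'
from h import *
s=uvz(); print(s['opening']*88,s['q'])
p=s['tool_pos'];r=R.from_quat(s['eef_rot'])
p1=p+np.array([0,0,.10])
rows(p1,r)
rz=R.from_euler('z',-75,degrees=True)*r
rows([.555,.105,.13],rz,p0=p1,R0=r)
E
```

```text
t 13.15 U 1.1 V -61.7 z 13.9 F [ 0.7 -0.4 -3.2] rot [11.9 -0.2  0.1]
59.35191308462876 [-0.55381652  0.96079996  0.10182285  2.02007111  0.32919202  0.29002861
 -0.90178595]
n 2 min 1.72 rot deg [0. 0. 0.]
{"x": 0.0002, "y": 0.0129, "z": -0.0611}
{"x": 0.0002, "y": 0.0129, "z": -0.0611}
n 8 min 7.35 rot deg [ -0.3 -15.5  73.4]
{"x": 0.0131, "y": 0.0043, "z": -0.0016, "wy": -0.0108, "wz": 0.051}
{"x": 0.0136, "y": 0.0022, "z": -0.0021, "wy": -0.0108, "wz": 0.051}
{"x": 0.0137, "z": -0.0025, "wy": -0.0108, "wz": 0.051}
{"x": 0.0134, "y": -0.0022, "z": -0.003, "wy": -0.0108, "wz": 0.051}
{"x": 0.0128, "y": -0.0043, "z": -0.0034, "wy": -0.0108, "wz": 0.051}
{"x": 0.0118, "y": -0.0063, "z": -0.0039, "wy": -0.0108, "wz": 0.051}
{"x": 0.0106, "y": -0.008, "z": -0.0042, "wy": -0.0108, "wz": 0.051}
{"x": 0.009, "y": -0.0096, "z": -0.0046, "wy": -0.0108, "wz": 0.051}
```

Call:
apply_moves:
  series:
    - {"x":0,"y":0.007,"z":-0.03,"wx":0,"wy":0,"wz":0,"fingers":-1}
    - {"x":0,"y":0.013,"z":-0.06,"wx":0,"wy":0,"wz":0,"fingers":-1}
    - {"x":0,"y":0.006,"z":-0.03,"wx":0,"wy":0,"wz":0,"fingers":-1}
    - {"x":0,"y":0,"z":0,"wx":0,"wy":0,"wz":0,"fingers":-1}

```text
clock: 13.65
tool_pos: [0.4717, 0.1379, 0.1122]
eef_rot: [0.994, -0.044, -0.005, 0.104]
contact_force: [-0.1, 0.2, -5.4]
opening: 0.671
```

Call:
apply_moves:
  series:
    - {"x":0.013,"y":0.004,"z":-0.002,"wx":0,"wy":-0.011,"wz":0.051,"fingers":-1}
    - {"x":0.0135,"y":0.002,"z":-0.002,"wx":0,"wy":-0.011,"wz":0.051,"fingers":-1}
    - {"x":0.0135,"y":0,"z":-0.0025,"wx":0,"wy":-0.011,"wz":0.051,"fingers":-1}
    - {"x":0.0135,"y":-0.002,"z":-0.003,"wx":0,"wy":-0.011,"wz":0.051,"fingers":-1}
    - {"x":0.013,"y":-0.004,"z":-0.0035,"wx":0,"wy":-0.011,"wz":0.051,"fingers":-1}
    - {"x":0.012,"y":-0.006,"z":-0.004,"wx":0,"wy":-0.011,"wz":0.051,"fingers":-1}
    - {"x":0.0105,"y":-0.008,"z":-0.004,"wx":0,"wy":-0.011,"wz":0.051,"fingers":-1}
    - {"x":0.009,"y":-0.0095,"z":-0.0045,"wx":0,"wy":-0.011,"wz":0.051,"fingers":-1}

```text
clock: 14.65
tool_pos: [0.5461, 0.1036, 0.1127]
eef_rot: [0.748, -0.654, -0.076, 0.088]
contact_force: [-0.1, 0.6, -6.1]
opening: 0.674
```

```bash
cat >> h.py <<'E'
def st():
    s=get_state(); M=R.from_quat(s['eef_rot']).as_matrix()
    print('t',round(s['clock'],2),'p',s['tool_pos'].round(4),'jaw yaw',np.degrees(np.arctan2(M[1,0],M[0,0])).round(1),'jaw z',M[2,0].round(3),'phi',np.degrees(np.arctan2(-np.sign(1)*(M[:2,2]@np.array([-M[1,0],M[0,0]])/np.hypot(M[0,0],M[1,0])),-M[2,2])).round(1),'open',(s['opening']*88).round(1),'F',s['contact_force'].round(1),'q',s['q'].round(2)); return s
E
python3 - <<'E'
from h import *
s=st(); print(R.from_quat(s['eef_rot']).as_matrix().round(3))
E
```

```text
Traceback (most recent call last):
  File "h.py", line 36, in st
    print('t',round(s['clock'],2),'p',s['tool_pos'].round(4),'jaw yaw',np.degrees(np.arctan2(M[1,0],M[0,0])).round(1),'jaw z',M[2,0].round(3),'phi',np.degrees(np.arctan2(-np.sign(1)*(M[:2,2]@np.array([-M[1,0],M[0,0]])/np.hypot(M[0,0],M[1,0])),-M[2,2])).round(1),'open',(s['opening']*88).round(1),'F',s['contact_force'].round(1),'q',s['q'].round(2)); return s
                                                                                                                                                                                                                                                                             ^^^^^^^^^^^^^^^^^^^^^^^
AttributeError: 'float' object has no attribute 'round'
```

```bash
sed -i 's/-np.sign(1)\*(M/(M/; s/(s\[.opening.\]\*88).round(1)/round(s["opening"]*88,1)/' h.py
python3 - <<'E'
from h import *
s=st()
rows([.60,.110,.145],tilt(-80,78))
E
```

```text
t 14.65 p [0.5461 0.1036 0.1127] jaw yaw -82.3 jaw z 0.0 phi -13.4 open 59.3 F [-0.1  0.6 -6.1] q [-0.37  0.88  0.22  1.66 -0.25  0.86 -1.46]
n 9 min 8.96 rot deg [91.3 -1.4 -2.2]
{"y": -0.0063, "z": -0.0061, "wx": 0.0564, "wy": -0.0009, "wz": -0.0013}
{"y": -0.0073, "z": -0.0049, "wx": 0.0564, "wy": -0.0009, "wz": -0.0013}
{"y": -0.008, "z": -0.0035, "wx": 0.0564, "wy": -0.0009, "wz": -0.0013}
{"y": -0.0085, "z": -0.0021, "wx": 0.0564, "wy": -0.0009, "wz": -0.0013}
{"x": 0.0002, "y": -0.0087, "z": -0.0005, "wx": 0.0564, "wy": -0.0009, "wz": -0.0013}
{"x": 0.0003, "y": -0.0087, "z": 0.001, "wx": 0.0564, "wy": -0.0009, "wz": -0.0013}
{"x": 0.0003, "y": -0.0084, "z": 0.0025, "wx": 0.0564, "wy": -0.0009, "wz": -0.0013}
{"x": 0.0003, "y": -0.0078, "z": 0.004, "wx": 0.0564, "wy": -0.0009, "wz": -0.0013}
{"x": 0.0004, "y": -0.007, "z": 0.0053, "wx": 0.0564, "wy": -0.0009, "wz": -0.0013}
```

Call:
apply_moves:
  series:
    - {"x":0,"y":-0.006,"z":-0.008,"wx":0.04,"wy":0,"wz":0,"fingers":-1}
    - {"x":0,"y":-0.008,"z":-0.006,"wx":0.05,"wy":0,"wz":0,"fingers":-1}
    - {"x":0,"y":-0.009,"z":-0.004,"wx":0.05,"wy":0,"wz":0,"fingers":-1}
    - {"x":0,"y":-0.009,"z":-0.002,"wx":0.05,"wy":0,"wz":0,"fingers":-1}
    - {"x":0,"y":-0.009,"z":0,"wx":0.05,"wy":0,"wz":0,"fingers":-1}

```text
clock: 15.28
tool_pos: [0.5901, 0.116, 0.1424]
eef_rot: [0.744, -0.649, 0.103, -0.126]
contact_force: [2.3, 0.6, -5.4]
opening: 0.676
```

```bash
python3 - <<'E'
from h import *
s=st()
rows([.60,.110,.145],tilt(-82,78))
E
```

```text
t 15.28 p [0.5901 0.116  0.1424] jaw yaw -82.1 jaw z -0.011 phi 18.7 open 59.5 F [ 2.3  0.6 -5.4] q [-0.37  0.72  0.13  2.06 -0.88  0.06 -0.85]
n 6 min 5.81 rot deg [59.3  0.4 -0.6]
{"x": 0.0015, "y": -0.002, "wx": 0.0549, "wy": 0.0003, "wz": -0.0005}
{"x": 0.0015, "y": -0.0019, "z": 0.0004, "wx": 0.0549, "wy": 0.0003, "wz": -0.0005}
{"x": 0.0015, "y": -0.0018, "z": 0.0007, "wx": 0.0549, "wy": 0.0003, "wz": -0.0005}
{"x": 0.0015, "y": -0.0017, "z": 0.001, "wx": 0.0549, "wy": 0.0003, "wz": -0.0005}
{"x": 0.0015, "y": -0.0015, "z": 0.0013, "wx": 0.0549, "wy": 0.0003, "wz": -0.0005}
{"x": 0.0015, "y": -0.0012, "z": 0.0015, "wx": 0.0549, "wy": 0.0003, "wz": -0.0005}
```

The joints are near a limit here (q6≈0.06, q5≈-0.88). I'll fit the arm's kinematics from logged poses and plan the turn-over so it stays within range.

```bash
cat > kin.py <<'E'
import numpy as np, itertools
from scipy.optimize import least_squares
from scipy.spatial.transform import Rotation as R
D=[([ 0.03378087,0.69002272,-0.19450314,1.56636142,0.15732889,0.9024907,-0.21509257],[.624356,-.00005,.237881]),
([-0.08847696,0.46821038,-0.20745809,1.98237497,0.14198751,0.70864183,-0.38290629],[0.46810397,0.06127044,0.25846389]),
([0.42487917,0.91742538,-0.52869881,1.69370041,0.66483563,0.70410658,0.96600985],[0.60611772,-0.12928856,0.09224993]),
([-0.22382028,0.56920992,-0.09413781,2.05393863,0.10235721,0.51844,-0.48105693],[0.46885189,0.08918402,0.19528865]),
([-0.66152615,0.66518192,-0.0792819,1.62725597,0.05682443,0.86712204,-0.84911375],[.4858,.3564,.2357]),
([-0.55381652,0.96079996,0.10182285,2.02007111,0.32919202,0.29002861,-0.90178595],[.4735,.1374,.0139])]
def fk(q,L,sg):
    q=np.array(q)*sg; ax='zyzyzyz'; t=[(0,0,L[0]),(0,0,0),(L[4],0,L[1]),(L[5],0,0),(0,0,L[2]),(L[6],0,0),(0,0,L[3])]
    p=np.zeros(3); r=R.identity()
    p=p+np.array(t[0]); r=R.identity()
    for i in range(7):
        r=r*R.from_euler(ax[i],q[i])
        if i==2: p=p+r.apply([L[4],0,L[1]])
        elif i==3: p=p+r.apply([L[5],0,0])
        elif i==4: p=p+r.apply([0,0,L[2]])
        elif i==5: p=p+r.apply([L[6],0,0])
        elif i==6: p=p+r.apply([0,0,L[3]])
    return p,r
LO=np.array([-3.01,-.46,-1.47,.13,-1,.04,-2.66]);HI=np.array([3.01,2.08,1.51,2.56,4.14,2.09,2.66])
E
python3 - <<'E'
from kin import *
best=None
for s1,s3,s5 in itertools.product([1,-1],repeat=3):
    sg=np.array([s1,1,s3,1,s5,1,1])
    f=lambda L:np.concatenate([fk(q,L,sg)[0]-p for q,p in D])
    for x0 in ([.3,.4,.4,.3,0,0,0],):
        o=least_squares(f,x0); print(sg,np.abs(o.fun).max().round(4),o.x.round(4))
        if best is None or o.cost<best[0]: best=(o.cost,sg,o.x)
sg,L=best[1:]
r=fk(D[0][0],L,sg)[1]; print(r.as_matrix().round(3)); print(fk(D[2][0],L,sg)[1].as_matrix().round(3), R.from_quat([0.76,0.65,0.005,0.004]).as_matrix().round(3))
E
```

```text
[1 1 1 1 1 1 1] 0.6319 [ 1.9921  0.2936  0.0051  2.1106  0.0528 -0.1858 -0.1011]
[ 1  1  1  1 -1  1  1] 0.6634 [ 0.3601  0.0465  0.1451  0.2658 -0.1954 -0.0995 -0.4153]
[ 1  1 -1  1  1  1  1] 0.6305 [-0.5119  0.2343  0.3054 -1.0938  0.7638 -0.2287  0.7438]
[ 1  1 -1  1 -1  1  1] 0.6167 [-2.235   0.3601  0.4064 -2.6456  0.4898 -0.1845  0.6627]
[-1  1  1  1  1  1  1] 0.1286 [-1.2949  0.7293  0.4897 -1.4096  0.2077 -0.0261  0.4439]
[-1  1  1  1 -1  1  1] 0.0802 [-0.3829  0.5435  0.432  -0.629   0.2463 -0.0361  0.3096]
[-1  1 -1  1  1  1  1] 0.0537 [ 0.0565  0.4479  0.3646 -0.0211 -0.108   0.0152 -0.1547]
[-1  1 -1  1 -1  1  1] 0.0346 [ 0.4383  0.6262  0.3305  0.4758  0.0248 -0.019   0.0682]
[[-0.909 -0.417 -0.002]
 [-0.417  0.909 -0.   ]
 [ 0.002  0.001 -1.   ]]
[[-0.87   0.494  0.012]
 [ 0.494  0.87   0.   ]
 [-0.01   0.006 -1.   ]] [[ 0.155  0.988  0.013]
 [ 0.988 -0.155  0.   ]
 [ 0.002  0.013 -1.   ]]
```

```bash
cat > kin.py <<'E'
import numpy as np
from scipy.optimize import least_squares
from scipy.spatial.transform import Rotation as R
exec(open('kdata.py').read())
SG=np.array([-1,1,-1,1,-1,1,-1])
def chain(q):
    q=np.array(q)*SG; rs=[R.identity()]
    for i,a in enumerate('zyzyzyz'): rs.append(rs[-1]*R.from_euler(a,q[i]))
    return rs
def fit(lam=1e-3):
    A=[];b=[]
    for q,p,_ in D:
        A.append(np.hstack([r.as_matrix() for r in chain(q)])); b.append(p)
    A=np.vstack(A);b=np.concatenate(b)
    keep=[i for i in range(24) if i not in (0,1,3,5,8,11-0,  17,  )]
    keep=[2, 4, 7, 9,10,11, 12,13, 16, 18,19,20-0, 21,22,23] if False else list(range(24))
    x=np.linalg.lstsq(np.vstack([A,lam*np.eye(24)]),np.concatenate([b,np.zeros(24)]),rcond=None)[0]
    return x.reshape(8,3),(A@x-b).reshape(-1,3)
LO=np.array([-3.01,-.46,-1.47,.13,-1,.04,-2.66]);HI=np.array([3.01,2.08,1.51,2.56,4.14,2.09,2.66])
E
cat > kdata.py <<'E'
D=[([ 0.03378087,0.69002272,-0.19450314,1.56636142,0.15732889,0.9024907,-0.21509257],[.624356,-.00005,.237881],[1,0,-.00094,0]),
([-0.08847696,0.46821038,-0.20745809,1.98237497,0.14198751,0.70864183,-0.38290629],[0.46810397,0.06127044,0.25846389],[1,0,-.002,0]),
([0.42487917,0.91742538,-0.52869881,1.69370041,0.66483563,0.70410658,0.96600985],[0.60611772,-0.12928856,0.09224993],[.76,.65,.005,.004]),
([-0.22382028,0.56920992,-0.09413781,2.05393863,0.10235721,0.51844,-0.48105693],[0.46885189,0.08918402,0.19528865],[.999,-.045,.002,-.001]),
([-0.66152615,0.66518192,-0.0792819,1.62725597,0.05682443,0.86712204,-0.84911375],[.4858,.3564,.2357],[.999,-.044,-.008,.003]),
([-0.55381652,0.96079996,0.10182285,2.02007111,0.32919202,0.29002861,-0.90178595],[.4735,.1374,.0139],[.994,-.045,-.003,.104]),
([-.37,.88,.22,1.66,-.25,.86,-1.46],[.5461,.1036,.1127],[.748,-.654,-.076,.088]),
([-.37,.72,.13,2.06,-.88,.06,-.85],[.5901,.116,.1424],[.744,-.649,.103,-.126])]
E
python3 - <<'E'
from kin import *
for lam in (1e-3,1e-2,.03):
    t,res=fit(lam); print(lam,np.abs(res).max(1).round(4)); print(t.round(3).tolist())
for q,p,o in D: print((chain(q)[-1].inv()*R.from_quat(o)).as_rotvec().round(3))
E
```

```text
0.001 [0.0003 0.0002 0.0003 0.0002 0.0005 0.0006 0.0005 0.0003]
[[0.0, 0.001, 0.177], [-0.003, -0.01, 0.177], [0.005, -0.01, 0.282], [-0.004, -0.011, 0.282], [-0.0, -0.011, 0.172], [0.001, -0.001, 0.172], [-0.001, -0.001, 0.166], [-0.0, -0.0, 0.166]]
0.01 [0.0003 0.0001 0.0003 0.0002 0.0005 0.0006 0.0006 0.0003]
[[0.0, 0.001, 0.176], [-0.002, -0.01, 0.176], [0.005, -0.01, 0.282], [-0.003, -0.011, 0.282], [-0.0, -0.011, 0.172], [0.001, -0.001, 0.172], [-0.001, -0.001, 0.166], [-0.0, -0.0, 0.166]]
0.03 [0.0004 0.0005 0.0003 0.0005 0.0007 0.0006 0.0008 0.0006]
[[-0.001, 0.0, 0.174], [-0.001, -0.01, 0.174], [0.003, -0.01, 0.281], [-0.0, -0.012, 0.281], [-0.004, -0.012, 0.171], [0.003, -0.0, 0.171], [-0.002, -0.0, 0.163], [-0.001, -0.001, 0.163]]
[ 0.    -0.    -3.141]
[-0.     0.     3.141]
[ 0.000e+00  1.000e-03 -3.141e+00]
[-0.000e+00 -1.000e-03 -3.141e+00]
[-1.000e-03 -1.000e-03 -3.141e+00]
[-1.000e-03 -0.000e+00 -3.141e+00]
[-0.006 -0.008  3.141]
[ 2.000e-03 -4.000e-03  3.141e+00]
```

The kinematic fit is exact to under 1 mm. Now I'll map which tool tilts can be reached, and whether they can be reached continuously.

```bash
cat >> kin.py <<'E'
T,_=fit(1e-2)
def fk(q):
    rs=chain(q); return sum(r.apply(t) for r,t in zip(rs,T)), rs[-1]*R.from_euler('z',np.pi)
M=np.array([.03,.03,.03,.03,.05,.01,.05])
def ik(p,r,q0,reg=.003):
    def f(q):
        a,b=fk(q); return np.concatenate([(a-p)*5,(b.inv()*r).as_rotvec(),reg*(q-q0)])
    o=least_squares(f,np.clip(q0,LO+M,HI-M),bounds=(LO+M-1e-6,HI-M+1e-6),xtol=1e-7,ftol=1e-7,max_nfev=40)
    a,b=fk(o.x); return o.x,np.linalg.norm(a-p)+.2*np.linalg.norm((b.inv()*r).as_rotvec())
def tool(yaw):
    a=np.radians(yaw); return R.from_matrix(np.array([[np.cos(a),np.sin(a),0],[np.sin(a),-np.cos(a),0],[0,0,-1]]))
def tilt(yaw,phi): return tool(yaw)*R.from_euler('x',phi,degrees=True)
E
cat > scan.py <<'E'
from kin import *
rng=np.random.default_rng(0)
seeds=[d[0] for d in D]+[rng.uniform(LO,HI) for _ in range(14)]
import sys
for p in ([.48,.09,.13],[.58,.10,.13],[.66,.1,.13]):
    for yaw in range(-180,180,45):
        s=''; 
        starts=[]
        for q0 in seeds:
            q,e=ik(np.array(p),tilt(yaw,0),q0)
            if e<.004 and not any(np.abs(q-z).max()<.3 for z in starts): starts.append(q)
        best=0
        for q in starts[:5]:
            for ph in range(10,91,10):
                q,e=ik(np.array(p),tilt(yaw,ph),q)
                if e>.006: ph-=10; break
            if ph>=best: best=ph; qb=q
        print(p,'yaw',yaw,'outdir',yaw+90,'n',len(starts),'max tilt',best,qb.round(2))
E
time timeout 500 python3 scan.py
```

```text
[0.48, 0.09, 0.13] yaw -180 outdir -90 n 3 max tilt 90 [-1.03  1.44  0.47  1.54  0.53  1.47  2.06]
[0.48, 0.09, 0.13] yaw -135 outdir -45 n 3 max tilt 90 [-0.77  1.43 -0.39  2.17  1.36  1.9   1.07]
[0.48, 0.09, 0.13] yaw -90 outdir 0 n 4 max tilt 10 [-0.41  0.67  0.11  2.25  0.71  0.05 -2.61]
[0.48, 0.09, 0.13] yaw -45 outdir 45 n 6 max tilt 20 [ 0.69  1.18 -1.44  2.37  1.82  0.87 -2.61]
[0.48, 0.09, 0.13] yaw 0 outdir 90 n 6 max tilt 90 [ 1.08  1.89 -1.44  1.79  0.29  0.83  0.07]
[0.48, 0.09, 0.13] yaw 45 outdir 135 n 6 max tilt 90 [ 0.55  1.65 -1.11  1.15 -0.04  1.74  0.46]
[0.48, 0.09, 0.13] yaw 90 outdir 180 n 4 max tilt 70 [-0.08  1.39 -0.23  0.97 -0.09  2.08  1.28]
[0.48, 0.09, 0.13] yaw 135 outdir 225 n 2 max tilt 90 [-0.77  1.65  0.91  0.98 -0.06  2.08  2.45]
[0.58, 0.1, 0.13] yaw -180 outdir -90 n 3 max tilt 90 [-0.84  1.45  0.3   1.23  0.74  1.71  2.1 ]
[0.58, 0.1, 0.13] yaw -135 outdir -45 n 3 max tilt 90 [-0.54  1.41 -0.5   1.98  1.63  2.08  1.4 ]
[0.58, 0.1, 0.13] yaw -90 outdir 0 n 4 max tilt 10 [-0.43  0.74  0.2   2.08 -0.95  0.05 -0.92]
[0.58, 0.1, 0.13] yaw -45 outdi
[... 560 characters left out ...]
13] yaw -135 outdir -45 n 2 max tilt 80 [-1.37  2.02  1.48  1.9  -0.95  0.24 -2.61]
[0.66, 0.1, 0.13] yaw -90 outdir 0 n 5 max tilt 20 [-0.43  0.8   0.25  1.93 -0.95  0.05 -0.93]
[0.66, 0.1, 0.13] yaw -45 outdir 45 n 4 max tilt 70 [ 0.95  1.83 -1.44  2.08  2.88  0.38 -2.61]
[0.66, 0.1, 0.13] yaw 0 outdir 90 n 5 max tilt 90 [ 0.51  1.45 -0.5   1.28 -0.95  1.35  0.96]
[0.66, 0.1, 0.13] yaw 45 outdir 135 n 5 max tilt 70 [ 0.25  1.62 -0.92  0.41 -0.16  2.08  0.49]
[0.66, 0.1, 0.13] yaw 90 outdir 180 n 4 max tilt 40 [-0.16  1.39  0.02  0.44 -0.16  2.08  1.39]
[0.66, 0.1, 0.13] yaw 135 outdir 225 n 3 max tilt 50 [-0.5   1.5   0.7   0.46 -0.12  2.08  2.27]
real	0m52.954s
user	0m53.153s
sys	0m0.069s
```

Sideways tilts with the jaws along x are reachable in full. I'll check one continuous sweep (yaw≈0, φ from -45 to 80) at candidate places, plus the way back from the current pose.

```bash
cat > scan2.py <<'E'
from kin import *
qc=np.array([-.37,.72,.13,2.06,-.88,.06,-.85])
for p in ([.48,.12,.13],[.54,.12,.13],[.60,.12,.13]):
    for yaw in (-20,0,15):
        # go back: from current to yaw via path
        q=qc.copy(); r0=tilt(-82,18.7); r1=tilt(yaw,0); rv=(r0.inv()*r1).as_rotvec(); p0=np.array([.59,.116,.142]); bad=0
        for i in range(1,13):
            q,e=ik(p0+(np.array(p)-p0)*i/12,r0*R.from_rotvec(rv*i/12),q); bad=max(bad,e)
        qs=q; out=[]
        for sgn in (1,-1):
            q=qs
            for ph in range(5,81,5):
                q,e=ik(np.array(p),tilt(yaw,sgn*ph),q)
                if e>.006: ph-=5; break
            out.append((sgn*ph,q.round(2)))
        print(p,yaw,'back err',round(bad,4),qs.round(2),out)
E
python3 scan2.py
```

```text
[0.48, 0.12, 0.13] -20 back err 0.0 [-0.45  0.71  0.18  2.06 -0.32  0.39 -0.36] [(25, array([ 0.36,  0.82, -0.63,  2.21, -0.95,  0.05,  0.55])), (-80, array([-0.98,  1.46,  0.7 ,  1.27,  0.14,  1.66, -0.81]))]
[0.48, 0.12, 0.13] 0 back err 0.0 [-0.4   0.71  0.1   2.06 -0.17  0.38 -0.16] [(80, array([ 0.91,  1.53, -1.07,  1.89, -0.29,  0.61,  0.61])), (-80, array([-1.2 ,  1.47,  0.8 ,  1.55,  0.21,  1.28, -0.75]))]
[0.48, 0.12, 0.13] 15 back err 0.0 [-0.36  0.7   0.03  2.06 -0.06  0.38 -0.02] [(80, array([ 0.72,  1.43, -0.88,  1.68, -0.37,  1.  ,  0.73])), (-80, array([-1.37,  1.52,  0.91,  1.76,  0.21,  0.94, -0.7 ]))]
[0.54, 0.12, 0.13] -20 back err 0.0 [-0.42  0.77  0.21  1.89 -0.3   0.52 -0.36] [(50, array([ 0.77,  1.21, -1.01,  2.1 , -0.95,  0.05,  0.89])), (-80, array([-0.88,  1.5 ,  0.7 ,  1.06,  0.18,  1.77, -0.76]))]
[0.54, 0.12, 0.13] 0 back err 0.0 [-0.37  0.76  0.11  1.89 -0.16  0.5  -0.15] [(80, array([ 0.81,  1.48, -0.98,  1.73, -0.44,  0.75,  0.71])), (-80, array([-1.1 ,  1.48,  0.79,  1.39,  0.26,  1.36, -0.72]))]
[0.54, 0.12, 0.13] 15 back err 0.0 [-0.32  0.75  0.04  1.89 -0.05  0.5   0.01] [(80, array([ 0.62,  1.41, -0.79,  1.49, -0.46,  1.14,  0.74])), (-80, array([-1.26,  1.51,  0.89,  1.63,  0.28,  1.  , -0.7 ]))]
[0.6, 0.12, 0.13] -20 back err 0.0 [-0.4   0.82  0.23  1.71 -0.28  0.64 -0.36] [(80, array([ 0.92,  1.64, -1.23,  1.89, -0.32,  0.25,  0.55])), (-80, array([-0.78,  1.56,  0.71,  0.79,  0.22,  1.92, -0.69]))]
[0.6, 0.12, 0.13] 0 back err 0.0 [-0.34  0.81  0.13  1.71 -0.16  0.63 -0.13] [(80, array([ 0.7 ,  1.44, -0.88,  1.56, -0.56,  0.89,  0.75])), (-80, array([-1.  ,  1.5 ,  0.78,  1.2 ,  0.3 ,  1.45, -0.68]))]
[0.6, 0.12, 0.13] 15 back err 0.0 [-0.3   0.81  0.05  1.71 -0.06  0.63  0.04] [(80, array([ 0.53,  1.42, -0.72,  1.29, -0.52,  1.28,  0.72])), (-80, array([-1.16,  1.51,  0.88,  1.48,  0.34,  1.07, -0.68]))]
```

At yaw 0 the whole sweep from -80° to 80° is reachable. I'll swing back to jaw yaw ≈3° with the feeder level.

```bash
python3 - <<'E'
from h import *
rows([.545,.12,.15],tilt(3,-12),10)
E
```

```text
n 10 min 8.79 rot deg [-25.3  -4.5 -85.9]
{"x": -0.0013, "y": 0.0049, "z": -0.0027, "wx": -0.014, "wy": -0.0025, "wz": -0.0477}
{"x": -0.002, "y": 0.0048, "z": -0.0024, "wx": -0.014, "wy": -0.0025, "wz": -0.0477}
{"x": -0.0028, "y": 0.0045, "z": -0.0022, "wx": -0.014, "wy": -0.0025, "wz": -0.0477}
{"x": -0.0034, "y": 0.0042, "z": -0.002, "wx": -0.014, "wy": -0.0025, "wz": -0.0477}
{"x": -0.004, "y": 0.0037, "z": -0.0018, "wx": -0.014, "wy": -0.0025, "wz": -0.0477}
{"x": -0.0045, "y": 0.0031, "z": -0.0016, "wx": -0.014, "wy": -0.0025, "wz": -0.0477}
{"x": -0.005, "y": 0.0025, "z": -0.0014, "wx": -0.014, "wy": -0.0025, "wz": -0.0477}
{"x": -0.0053, "y": 0.0018, "z": -0.0013, "wx": -0.014, "wy": -0.0025, "wz": -0.0477}
{"x": -0.0055, "y": 0.001, "z": -0.0012, "wx": -0.014, "wy": -0.0025, "wz": -0.0477}
{"x": -0.0056, "y": 0.0002, "z": -0.0011, "wx": -0.014, "wy": -0.0025, "wz": -0.0477}
```

Call:
apply_moves:
  series:
    - {"x":-0.0015,"y":0.005,"z":-0.0025,"wx":-0.014,"wy":-0.0025,"wz":-0.048,"fingers":-1}
    - {"x":-0.002,"y":0.005,"z":-0.0025,"wx":-0.014,"wy":-0.0025,"wz":-0.048,"fingers":-1}
    - {"x":-0.003,"y":0.0045,"z":-0.002,"wx":-0.014,"wy":-0.0025,"wz":-0.048,"fingers":-1}
    - {"x":-0.0035,"y":0.004,"z":-0.002,"wx":-0.014,"wy":-0.0025,"wz":-0.048,"fingers":-1}
    - {"x":-0.004,"y":0.0035,"z":-0.002,"wx":-0.014,"wy":-0.0025,"wz":-0.048,"fingers":-1}
    - {"x":-0.0045,"y":0.003,"z":-0.0015,"wx":-0.014,"wy":-0.0025,"wz":-0.048,"fingers":-1}
    - {"x":-0.005,"y":0.0025,"z":-0.0015,"wx":-0.014,"wy":-0.0025,"wz":-0.048,"fingers":-1}
    - {"x":-0.0055,"y":0.002,"z":-0.001,"wx":-0.014,"wy":-0.0025,"wz":-0.048,"fingers":-1}

```text
clock: 16.27
tool_pos: [0.5396, 0.1149, 0.1325]
eef_rot: [0.992, -0.1, 0.007, 0.074]
contact_force: [-0.7, -0.2, -6.2]
opening: 0.673
```

```bash
python3 - <<'E'
from h import *
st()
rows([.545,.12,.15],tilt(3,-12))
E
```

```text
t 16.27 p [0.5396 0.1149 0.1325] jaw yaw -11.4 jaw z 0.029 phi -8.4 open 59.3 F [-0.7 -0.2 -6.2] q [-0.58  0.8   0.35  1.86 -0.2   0.57 -0.35]
n 2 min 1.46 rot deg [ -3.4   0.9 -14.4]
{"x": 0.003, "y": -0.0021, "z": -0.0113, "wx": -0.0094, "wy": 0.0026, "wz": -0.0401}
{"x": 0.0033, "y": -0.0014, "z": -0.0113, "wx": -0.0094, "wy": 0.0026, "wz": -0.0401}
```

Call:
apply_moves:
  series:
    - {"x":0.003,"y":-0.002,"z":-0.013,"wx":0,"wy":0.0025,"wz":-0.04,"fingers":-1}
    - {"x":0.003,"y":-0.0015,"z":-0.013,"wx":0,"wy":0.0025,"wz":-0.04,"fingers":-1}
    - {"x":0,"y":0,"z":0,"wx":0.03,"wy":0,"wz":0,"fingers":-1}
    - {"x":0,"y":0,"z":0,"wx":0.045,"wy":0,"wz":0,"fingers":-1}
    - {"x":0,"y":0,"z":0,"wx":0.045,"wy":0,"wz":0,"fingers":-1}

```text
clock: 16.9
tool_pos: [0.5368, 0.1265, 0.1418]
eef_rot: [0.993, 0.037, -0.011, -0.114]
contact_force: [-0.6, -0.1, -7.2]
opening: 0.672
```

```bash
python3 - <<'E'
from h import *
st()
rows([.545,.13,.13],tilt(3,77),10)
E
```

```text
t 16.9 p [0.5368 0.1265 0.1418] jaw yaw 4.4 jaw z -0.013 phi 13.2 open 59.2 F [-0.6 -0.1 -7.2] q [-0.11  0.74 -0.12  1.89 -0.3   0.51  0.14]
n 10 min 6.26 rot deg [63.8  1.6  0.5]
{"x": 0.0011, "z": 0.0015, "wx": 0.0355, "wy": 0.0009, "wz": 0.0003}
{"x": 0.0011, "z": 0.0015, "wx": 0.0355, "wy": 0.0009, "wz": 0.0003}
{"x": 0.0011, "y": 0.0003, "z": 0.0015, "wx": 0.0355, "wy": 0.0009, "wz": 0.0003}
{"x": 0.0011, "y": 0.0005, "z": 0.0014, "wx": 0.0355, "wy": 0.0009, "wz": 0.0003}
{"x": 0.0011, "y": 0.0006, "z": 0.0014, "wx": 0.0355, "wy": 0.0009, "wz": 0.0003}
{"x": 0.0011, "y": 0.0008, "z": 0.0013, "wx": 0.0355, "wy": 0.0009, "wz": 0.0003}
{"x": 0.0011, "y": 0.0009, "z": 0.0012, "wx": 0.0355, "wy": 0.0009, "wz": 0.0003}
{"x": 0.0011, "y": 0.001, "z": 0.0011, "wx": 0.0355, "wy": 0.0009, "wz": 0.0003}
{"x": 0.0011, "y": 0.0012, "z": 0.001, "wx": 0.0355, "wy": 0.0009, "wz": 0.0003}
{"x": 0.0011, "y": 0.0013, "z": 0.0008, "wx": 0.0355, "wy": 0.0009, "wz": 0.0003}
```

Call:
apply_moves:
  series:
    - {"x":0.001,"y":0,"z":0,"wx":0.042,"wy":0.001,"wz":0,"fingers":-1}
    - {"x":0.001,"y":0,"z":0,"wx":0.042,"wy":0.001,"wz":0,"fingers":-1}
    - {"x":0.001,"y":0,"z":0,"wx":0.042,"wy":0.001,"wz":0,"fingers":-1}
    - {"x":0.001,"y":0,"z":0,"wx":0.042,"wy":0.001,"wz":0,"fingers":-1}
    - {"x":0.001,"y":0,"z":0,"wx":0.042,"wy":0.001,"wz":0,"fingers":-1}
    - {"x":0.001,"y":0,"z":0,"wx":0.042,"wy":0.001,"wz":0,"fingers":-1}
    - {"x":0.001,"y":0,"z":0,"wx":0.042,"wy":0.001,"wz":0,"fingers":-1}

```text
clock: 17.77
tool_pos: [0.5387, 0.1155, 0.124]
eef_rot: [0.835, 0.016, -0.018, -0.55]
contact_force: [-0.8, 0.8, -5.4]
opening: 0.671
```

```bash
python3 - <<'E'
from h import *
st()
rows([.545,.13,.13],tilt(3,77))
E
```

```text
t 17.77 p [0.5387 0.1155 0.124 ] jaw yaw 2.7 jaw z -0.012 phi 66.7 open 59.1 F [-0.8  0.8 -5.4] q [ 0.68  1.26 -0.8   1.78 -0.55  0.72  0.75]
n 2 min 1.01 rot deg [10.3 -0.1 -0.7]
{"x": 0.0043, "y": -0.007, "z": 0.0067, "wx": 0.0285, "wz": -0.0021}
{"x": 0.0043, "y": -0.0064, "z": 0.0072, "wx": 0.0285, "wz": -0.0021}
```

Call:
apply_moves:
  series:
    - {"x":0.002,"y":0,"z":0.004,"wx":0.032,"wy":0,"wz":-0.002,"fingers":-1}
    - {"x":0.002,"y":0,"z":0.004,"wx":0.032,"wy":0,"wz":-0.002,"fingers":-1}
    - {"x":0,"y":0,"z":0,"wx":0,"wy":0,"wz":0,"fingers":-1}

```text
clock: 18.15
tool_pos: [0.5404, 0.116, 0.1053]
eef_rot: [0.778, 0.011, -0.018, -0.628]
contact_force: [0.1, -0.5, -6.3]
opening: 0.675
```

```bash
python3 - <<'E'
from h import *
st(); snap('side','s11'); snap('scene','c11')
W=np.nan_to_num(cloud('c11'),nan=-1)
m=(W[...,0]>.49)&(W[...,0]<.6)&(W[...,1]>.04)&(W[...,1]<.2)&(W[...,2]>.005)&(W[...,2]<.25)
print(m.sum()); v,u=np.where(m); print(u.min(),u.max(),v.min(),v.max())
a=cv2.resize(cv2.imread('pics/c11.png')[130:280,270:430],(400,375),interpolation=2); b=cv2.resize(cv2.imread('pics/s11.png')[140:290,320:480],(400,375),interpolation=2)
cv2.imwrite('pics/c11b.png',np.hstack([a,b]))
rows([.545,.13,.0975],tilt(3,78))
E
```

```text
t 18.15 p [0.5404 0.116  0.1053] jaw yaw 2.2 jaw z -0.015 phi 77.8 open 59.4 F [ 0.1 -0.5 -6.3] q [ 0.73  1.43 -0.84  1.7  -0.55  0.82  0.82]
1872
324 382 197 267
n 1 min 0.31 rot deg [ 0.2 -0.5 -0.7]
{"x": 0.006, "y": 0.011, "z": 0.0186, "wx": 0.0009, "wy": -0.0026, "wz": -0.004}
```

View pics/c11b.png

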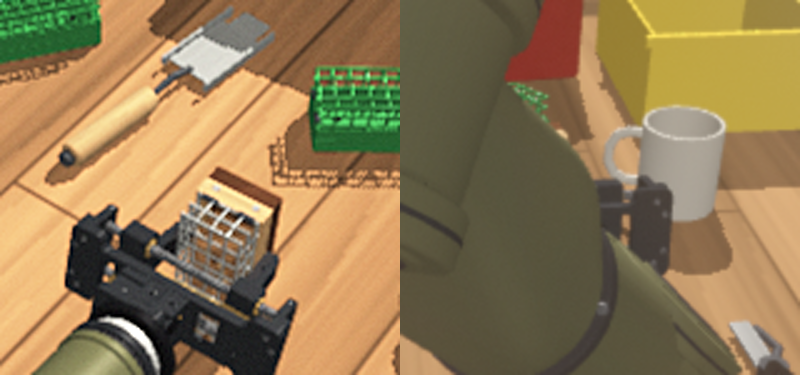

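The feeder is upright, the shut basket faces the hand, and it is a little above the bench. I'll square up the roll and lower it gently.

Call:
apply_moves:
  series:
    - {"x":0,"y":0.009,"z":0.002,"wx":0.001,"wy":-0.0026,"wz":-0.004,"fingers":-1}
    - {"x":0,"y":0.006,"z":0.0013,"wx":0,"wy":0,"wz":0,"fingers":-1}
    - {"x":0,"y":0,"z":0,"wx":0,"wy":0,"wz":0,"fingers":-1}

```text
clock: 18.62
tool_pos: [0.5413, 0.1179, 0.0976]
eef_rot: [0.779, 0.023, -0.016, -0.627]
contact_force: [-0.2, -0.4, -5.8]
opening: 0.676
```

```bash
python3 - <<'E'
from h import *
st()
E
```

```text
t 18.62 p [0.5413 0.1179 0.0976] jaw yaw 3.2 jaw z 0.005 phi 77.7 open 59.5 F [-0.2 -0.4 -5.8] q [ 0.72  1.44 -0.84  1.68 -0.53  0.83  0.83]
```

Call:
apply_moves:
  series:
    - {"x":0,"y":0.007,"z":0.001,"wx":0.001,"wy":0,"wz":0,"fingers":-1}
    - {"x":0,"y":0.005,"z":0.001,"wx":0.001,"wy":0,"wz":0,"fingers":-1}
    - {"x":0,"y":0.003,"z":0.0005,"wx":0,"wy":0,"wz":0,"fingers":-1}
    - {"x":0,"y":0,"z":0,"wx":0,"wy":0,"wz":0,"fingers":-1}

```text
clock: 19.12
tool_pos: [0.5418, 0.1177, 0.0869]
eef_rot: [0.776, 0.024, -0.016, -0.63]
contact_force: [-0.3, -0.5, -4.5]
opening: 0.673
```

```bash
python3 - <<'E'
from h import *
st()
E
```

```text
t 19.12 p [0.5418 0.1177 0.0869] jaw yaw 3.2 jaw z 0.006 phi 78.2 open 59.2 F [-0.3 -0.5 -4.5] q [ 0.72  1.47 -0.84  1.67 -0.53  0.83  0.84]
```

Call:
apply_moves:
  series:
    - {"x":0,"y":0.002,"z":0.0005,"wx":0,"wy":0,"wz":0,"fingers":-1}
    - {"x":0,"y":0.001,"z":0,"wx":0,"wy":0,"wz":0,"fingers":-1}

```text
clock: 19.38
tool_pos: [0.5418, 0.118, 0.0868]
eef_rot: [0.774, 0.024, -0.016, -0.632]
contact_force: [-0.8, -1.5, -0.3]
opening: 0.674
```

```bash
python3 - <<'E'
from h import *
st()
E
```

```text
t 19.38 p [0.5418 0.118  0.0868] jaw yaw 3.3 jaw z 0.006 phi 78.4 open 59.3 F [-0.8 -1.5 -0.3] q [ 0.72  1.47 -0.84  1.67 -0.53  0.84  0.84]
```

Call:
apply_moves:
  series:
    - {"x":0,"y":0,"z":0,"wx":0,"wy":0,"wz":0,"fingers":0.45}
    - {"x":0,"y":0,"z":0,"wx":0,"wy":0,"wz":0,"fingers":0.6}
    - {"x":0,"y":0,"z":0,"wx":0,"wy":0,"wz":0,"fingers":0.75}

```text
clock: 19.75
tool_pos: [0.5417, 0.1193, 0.0888]
eef_rot: [0.773, 0.025, -0.016, -0.633]
contact_force: [0.7, -1.0, 0.2]
opening: 0.87
```

```bash
python3 - <<'E'
from h import *
st(); snap('scene','c12'); snap('wrist','w12')
W=np.nan_to_num(cloud('c12'),nan=-1).reshape(-1,3)
m=(W[:,0]>.48)&(W[:,0]<.61)&(W[:,1]>.04)&(W[:,1]<.18)&(W[:,2]>.13)&(W[:,2]<.165); P=W[m]; print(m.sum(),np.percentile(P[:,2],[10,50,90]))
m2=(P[:,2]>.14); print(cv2.minAreaRect((P[m2][:,:2]*1000).astype(np.float32)))
E
```

```text
t 19.75 p [0.5417 0.1193 0.0888] jaw yaw 3.4 jaw z 0.008 phi 78.6 open 76.6 F [ 0.7 -1.   0.2] q [ 0.72  1.47 -0.84  1.67 -0.53  0.84  0.84]
859 [0.13304822 0.14794349 0.15066767]
((552.4279174804688, 82.49214935302734), (72.96873474121094, 116.53829956054688), 22.95268440246582)
```

Call:
apply_moves:
  series:
    - {"x":0,"y":0,"z":-0.03,"wx":0,"wy":0,"wz":0,"fingers":0.75}
    - {"x":0,"y":0,"z":-0.06,"wx":0,"wy":0,"wz":0,"fingers":0.8}
    - {"x":0,"y":0,"z":-0.06,"wx":0,"wy":0,"wz":0,"fingers":0.9}
    - {"x":0,"y":-0.06,"z":-0.02,"wx":0,"wy":0,"wz":0,"fingers":1}
    - {"x":0,"y":-0.07,"z":0,"wx":0,"wy":0,"wz":0,"fingers":1}
    - {"x":0,"y":-0.07,"z":0,"wx":0,"wy":0,"wz":0,"fingers":1}

```text
clock: 20.6
tool_pos: [0.5461, 0.0131, 0.2726]
eef_rot: [0.773, 0.022, -0.018, -0.634]
contact_force: [0.9, -0.6, -0.2]
opening: 1.001
```

```bash
python3 - <<'E'
from h import *
st(); snap('scene','c13')
W=np.nan_to_num(cloud('c13'),nan=-1)
m=(W[...,0]>.47)&(W[...,0]<.62)&(W[...,1]>.05)&(W[...,1]<.2)
P=W[m]; q=P[(P[:,2]>.14)&(P[:,2]<.158)]; print('top',len(q),np.median(q[:,2]),cv2.minAreaRect((q[:,:2]*1000).astype(np.float32)))
q=P[(P[:,2]>.02)&(P[:,2]<.13)]; print('sides',len(q),cv2.minAreaRect((q[:,:2]*1000).astype(np.float32)))
q=P[(P[:,2]>.02)&(P[:,2]<.05)]; print('low',len(q),q.min(0),q.max(0)); q=P[(P[:,2]>.1)&(P[:,2]<.13)]; print('high',len(q),q.min(0),q.max(0))
p,r=rows([.55,.22,.32],tilt(3,-30))
E
```

```text
t 20.6 p [0.5461 0.0131 0.2726] jaw yaw 3.3 jaw z -0.0 phi 78.8 open 88.0 F [ 0.9 -0.6 -0.2] q [ 0.85  1.17 -0.85  1.61 -0.57  1.16  0.65]
top 385 0.14913906410337519 ((544.0128173828125, 100.96916961669922), (60.4536018371582, 62.28078842163086), 4.742035388946533)
sides 433 ((543.9811401367188, 100.48335266113281), (61.170257568359375, 62.16437911987305), 2.6399879455566406)
low 111 [0.56302414 0.07092131 0.0200813 ] [0.5740315  0.13226601 0.04998273]
high 140 [0.51352777 0.06820895 0.10008327] [0.57400058 0.1328252  0.12996529]
n 11 min 10.68 rot deg [-109.    -0.4    0.8]
{"x": 0.0018, "y": -0.0087, "z": 0.0219, "wx": -0.055, "wz": 0.0004}
{"x": 0.0018, "y": -0.0123, "z": 0.02, "wx": -0.055, "wz": 0.0004}
{"x": 0.0018, "y": -0.0156, "z": 0.0176, "wx": -0.055, "wz": 0.0004}
{"x": 0.0018, "y": -0.0184, "z": 0.0147, "wx": -0.055, "wz": 0.0004}
{"x": 0.0018, "y": -0.0206, "z": 0.0113, "wx": -0.055, "wz": 0.0004}
{"x": 0.0018, "y": -0.0223, "z": 0.0076, "wx": -0.055, "wz": 0.0004}
{"x": 0.0017, "y": -0.0233, "z": 0.0036, "wx": -0.055, "wz": 0.0004}
{"x": 0.0017, "y": -0.0235, "z": -0.0004, "wx": -0.055, "wz": 0.0004}
{"x": 0.0017, "y": -0.0231, "z": -0.0045, "wx": -0.055, "wz": 0.0004}
{"x": 0.0016, "y": -0.022, "z": -0.0084, "wx": -0.055, "wz": 0.0004}
{"x": 0.0016, "y": -0.0202, "z": -0.012, "wx": -0.055, "wz": 0.0004}
```

Feeder stands squarely at (0.544, 0.101) with its top at 0.149. I'll swing over to its roof side for the second grip.

Call:
apply_moves:
  series:
    - {"x":0,"y":-0.03,"z":0.01,"wx":-0.05,"wy":0,"wz":0,"fingers":1}
    - {"x":0,"y":-0.025,"z":0.01,"wx":-0.055,"wy":0,"wz":0,"fingers":1}
    - {"x":0,"y":-0.02,"z":0.015,"wx":-0.055,"wy":0,"wz":0,"fingers":1}
    - {"x":0,"y":-0.02,"z":0.015,"wx":-0.055,"wy":0,"wz":0,"fingers":1}
    - {"x":0,"y":-0.02,"z":0.011,"wx":-0.055,"wy":0,"wz":0,"fingers":1}
    - {"x":0,"y":-0.022,"z":0.006,"wx":-0.055,"wy":0,"wz":0,"fingers":1}
    - {"x":0,"y":-0.023,"z":0.002,"wx":-0.055,"wy":0,"wz":0,"fingers":1}
    - {"x":0,"y":-0.023,"z":0,"wx":-0.055,"wy":0,"wz":0,"fingers":1}

```text
clock: 21.65
tool_pos: [0.5385, 0.1513, 0.3467]
eef_rot: [1.0, 0.025, 0.005, 0.01]
contact_force: [0.3, 0.6, 0.1]
opening: 1.0
```

```bash
python3 - <<'E'
from h import *
st()
p,r=rows([.538,.20,.24],tilt(3.5,-35))
E
```

```text
t 21.65 p [0.5385 0.1513 0.3467] jaw yaw 2.9 jaw z 0.009 phi -1.2 open 88.0 F [0.3 0.6 0.1] q [-0.21  0.49 -0.25  1.62  0.16  1.06 -0.47]
n 4 min 3.31 rot deg [-33.8  -0.3  -0.7]
{"x": 0.0003, "y": -0.0159, "z": 0.033, "wx": -0.0469, "wy": -0.0004, "wz": -0.001}
{"x": 0.0004, "y": -0.0206, "z": 0.0303, "wx": -0.0469, "wy": -0.0004, "wz": -0.001}
{"x": 0.0005, "y": -0.0248, "z": 0.027, "wx": -0.0469, "wy": -0.0004, "wz": -0.001}
{"x": 0.0007, "y": -0.0285, "z": 0.023, "wx": -0.0469, "wy": -0.0004, "wz": -0.001}
```

Call:
apply_moves:
  series:
    - {"x":0,"y":-0.018,"z":0.03,"wx":-0.047,"wy":0,"wz":-0.001,"fingers":1}
    - {"x":0,"y":-0.022,"z":0.028,"wx":-0.047,"wy":0,"wz":-0.001,"fingers":1}
    - {"x":0,"y":-0.025,"z":0.025,"wx":-0.047,"wy":0,"wz":-0.001,"fingers":1}
    - {"x":0,"y":-0.028,"z":0.022,"wx":-0.047,"wy":0,"wz":-0.001,"fingers":1}
    - {"x":0,"y":0,"z":0,"wx":0,"wy":0,"wz":0,"fingers":1}

```text
clock: 22.28
tool_pos: [0.5332, 0.2144, 0.243]
eef_rot: [0.95, 0.037, 0.015, 0.309]
contact_force: [0.1, -0.5, 0.8]
opening: 0.997
```

```bash
python3 - <<'E'
from h import *
st(); snap('scene','c14'); snap('wrist','w14')
for t in ('c14','w14'):
    W=np.nan_to_num(cloud(t),nan=-1)
    m=(W[...,0]>.49)&(W[...,0]<.60)&(W[...,1]>.05)&(W[...,1]<.16); P=W[m]
    for lo,hi in ((.143,.156),(.06,.135)):
        q=P[(P[:,2]>lo)&(P[:,2]<hi)]; print(t,lo,len(q),np.median(q[:,2]),cv2.minAreaRect((q[:,:2]*1000).astype(np.float32)),q.min(0).round(3),q.max(0).round(3)) if len(q)>10 else 0
p,r=rows([.5390,.183,.194],tilt(3.5,-35))
rows([.5436,.1078,.087],r,p0=p,R0=r)
E
```

```text
t 22.27 p [0.5332 0.2144 0.243 ] jaw yaw 4.6 jaw z 0.006 phi -36.0 open 87.7 F [ 0.1 -0.5  0.8] q [-0.72  0.79 -0.03  1.52  0.53  1.29 -0.94]
c14 0.143 548 0.14906646846017885 ((543.389404296875, 99.75), (61.68483352661133, 62.788753509521484), 3.908294439315796) [0.512 0.067 0.143] [0.574 0.132 0.153]
c14 0.06 985 0.10654841785363034 ((543.9740600585938, 99.63531494140625), (61.1928596496582, 62.73305892944336), 4.331812858581543) [0.513 0.067 0.06 ] [0.574 0.133 0.135]
w14 0.143 3894 0.15239136640196396 ((544.6331176757812, 99.15583801269531), (59.97539520263672, 61.53148651123047), 3.695976972579956) [0.513 0.067 0.143] [0.574 0.131 0.155]
w14 0.06 5649 0.1014276455748469 ((543.1511840820312, 128.37899780273438), (60.1497688293457, 3.7382326126098633), 2.9179017543792725) [0.513 0.125 0.06 ] [0.573 0.131 0.135]
n 2 min 1.04 rot deg [ 0.9 -1.   0. ]
{"y": -0.006, "z": 0.0372, "wx": 0.0026, "wy": -0.0029}
{"x": 0.0003, "y": -0.0057, "z": 0.0373, "wx": 0.0026, "wy": -0.0029}
n 3 min 2.26 rot deg [0. 0. 0.]
{"z": 0.0545}
{"z": 0.0545}
{"z": 0.0545}
```

Call:
apply_moves:
  series:
    - {"x":0,"y":-0.006,"z":0.037,"wx":0.0026,"wy":-0.003,"wz":0,"fingers":1}
    - {"x":0,"y":-0.005,"z":0.034,"wx":0.0026,"wy":-0.003,"wz":0,"fingers":1}
    - {"x":0,"y":0,"z":0,"wx":0,"wy":0,"wz":0,"fingers":1}

```text
clock: 22.75
tool_pos: [0.5427, 0.1781, 0.2025]
eef_rot: [0.954, 0.023, 0.012, 0.298]
contact_force: [-1.3, 1.0, -0.3]
opening: 0.999
```

```bash
python3 - <<'E'
from h import *
st()
rows([.5436,.1068,.087],tilt(3.7,-35),3)
E
```

```text
t 22.75 p [0.5427 0.1781 0.2025] jaw yaw 2.9 jaw z 0.009 phi -34.7 open 87.9 F [-1.3  1.  -0.3] q [-0.66  0.82 -0.02  1.59  0.55  1.17 -0.97]
n 3 min 2.34 rot deg [-0.3  0.  -0.9]
{"x": -0.0016, "y": -0.003, "z": 0.0565, "wx": -0.0006, "wz": -0.0018}
{"x": -0.0016, "y": -0.0031, "z": 0.0565, "wx": -0.0006, "wz": -0.0018}
{"x": -0.0015, "y": -0.0032, "z": 0.0564, "wx": -0.0006, "wz": -0.0018}
```

Call:
apply_moves:
  series:
    - {"x":-0.0015,"y":-0.004,"z":0.05,"wx":0,"wy":0,"wz":-0.003,"fingers":1}
    - {"x":-0.0015,"y":-0.004,"z":0.05,"wx":0,"wy":0,"wz":-0.003,"fingers":1}
    - {"x":-0.001,"y":-0.002,"z":0.04,"wx":0,"wy":0,"wz":0,"fingers":1}
    - {"x":0,"y":0,"z":0,"wx":0,"wy":0,"wz":0,"fingers":1}

```text
clock: 23.25
tool_pos: [0.5501, 0.1198, 0.1133]
eef_rot: [0.956, 0.027, 0.016, 0.293]
contact_force: [0.3, 0.6, 1.0]
opening: 1.005
```

```bash
python3 - <<'E'
from h import *
st()
rows([.5436,.1068,.087],tilt(3.7,-35),1)
E
```

```text
t 23.25 p [0.5501 0.1198 0.1133] jaw yaw 3.5 jaw z 0.016 phi -34.1 open 88.4 F [0.3 0.6 1. ] q [-0.6   0.92  0.01  1.73  0.65  0.92 -1.05]
n 1 min 0.52 rot deg [-0.9 -0.6 -0.7]
{"x": -0.0097, "y": -0.0054, "z": 0.0359, "wx": -0.005, "wy": -0.0034, "wz": -0.004}
```

Call:
apply_moves:
  series:
    - {"x":-0.007,"y":-0.003,"z":0.017,"wx":-0.005,"wy":-0.003,"wz":-0.003,"fingers":1}
    - {"x":-0.003,"y":-0.002,"z":0.017,"wx":0,"wy":0,"wz":0,"fingers":1}
    - {"x":0,"y":0,"z":0,"wx":0,"wy":0,"wz":0,"fingers":1}

```text
clock: 23.62
tool_pos: [0.5452, 0.1095, 0.0906]
eef_rot: [0.954, 0.029, 0.014, 0.298]
contact_force: [-0.8, -0.9, 0.3]
opening: 0.997
```

```bash
python3 - <<'E'
from h import *
st()
rows([.5436,.1068,.087],tilt(3.7,-35),1)
E
```

```text
t 23.62 p [0.5452 0.1095 0.0906] jaw yaw 3.7 jaw z 0.009 phi -34.8 open 87.8 F [-0.8 -0.9  0.3] q [-0.6   0.96  0.03  1.75  0.67  0.88 -1.07]
n 1 min 0.08 rot deg [-0.2 -0.4 -0.3]
{"x": -0.0023, "z": 0.0055, "wx": -0.0013, "wy": -0.0022, "wz": -0.0017}
```

Close enough. One last nudge, then close at 60 N.

Call:
apply_moves:
  series:
    - {"x":-0.002,"y":0,"z":0.004,"wx":0,"wy":-0.002,"wz":-0.001,"fingers":1}
    - {"x":0,"y":0,"z":0,"wx":0,"wy":0,"wz":0,"fingers":0.5}
    - {"x":0,"y":0,"z":0,"wx":0,"wy":0,"wz":0,"fingers":-1}
    - {"x":0,"y":0,"z":0,"wx":0,"wy":0,"wz":0,"fingers":-1}
    - {"x":0,"y":0,"z":0,"wx":0,"wy":0,"wz":0,"fingers":-1}
    - {"x":0,"y":0,"z":0,"wx":0,"wy":0,"wz":0,"fingers":-1}
  force: 60

```text
clock: 24.38
tool_pos: [0.5439, 0.1086, 0.0884]
eef_rot: [0.954, 0.03, 0.011, 0.298]
contact_force: [-0.4, -0.3, -0.7]
opening: 0.677
```

```bash
python3 - <<'E'
from h import *
s=st(); r=R.from_quat(s['eef_rot'])
rows(s['tool_pos']+[0,0,.035],r,2)
E
```

```text
t 24.38 p [0.5439 0.1086 0.0884] jaw yaw 3.6 jaw z 0.002 phi -34.7 open 59.5 F [-0.4 -0.3 -0.7] q [-0.6   0.96  0.03  1.75  0.67  0.88 -1.07]
n 2 min 0.6 rot deg [0. 0. 0.]
{"y": 0.0125, "z": -0.018}
{"y": 0.0125, "z": -0.018}
```

Call:
apply_moves:
  series:
    - {"x":0,"y":0.0125,"z":-0.018,"wx":0,"wy":0,"wz":0,"fingers":-1}
    - {"x":0,"y":0.014,"z":-0.02,"wx":0,"wy":0,"wz":0,"fingers":-1}
    - {"x":0,"y":0,"z":0,"wx":0.03,"wy":0,"wz":0,"fingers":-1}
    - {"x":0,"y":0,"z":0,"wx":0.042,"wy":0,"wz":0,"fingers":-1}
    - {"x":0,"y":0,"z":0,"wx":0.042,"wy":0,"wz":0,"fingers":-1}
    - {"x":0,"y":0,"z":0,"wx":0.042,"wy":0,"wz":0,"fingers":-1}

```text
clock: 25.12
tool_pos: [0.5433, 0.1136, 0.1306]
eef_rot: [0.998, 0.037, 0.004, 0.05]
contact_force: [-0.2, -0.2, -5.8]
opening: 0.674
```

```bash
python3 - <<'E'
from h import *
s=st()
rows([.544,.11,.12],tilt(3.6,40))
E
```

```text
t 25.12 p [0.5433 0.1136 0.1306] jaw yaw 4.2 jaw z 0.004 phi -5.7 open 59.4 F [-0.2 -0.2 -5.8] q [-0.19  0.77 -0.26  1.86  0.49  0.62 -0.73]
n 5 min 4.48 rot deg [45.7 -0.1  0.7]
{"y": 0.0007, "z": 0.0027, "wx": 0.0508, "wz": 0.0007}
{"y": 0.0011, "z": 0.0026, "wx": 0.0508, "wz": 0.0007}
{"y": 0.0015, "z": 0.0024, "wx": 0.0508, "wz": 0.0007}
{"y": 0.0018, "z": 0.0021, "wx": 0.0508, "wz": 0.0007}
{"y": 0.0022, "z": 0.0018, "wx": 0.0508, "wz": 0.0007}
```

Call:
apply_moves:
  series:
    - {"x":0,"y":0,"z":0.001,"wx":0.04,"wy":0,"wz":0,"fingers":-1}
    - {"x":0,"y":0,"z":0.001,"wx":0.042,"wy":0,"wz":0,"fingers":-1}
    - {"x":0,"y":0,"z":0.001,"wx":0.042,"wy":0,"wz":0,"fingers":-1}
    - {"x":0,"y":0,"z":0.001,"wx":0.042,"wy":0,"wz":0,"fingers":-1}
    - {"x":0,"y":0,"z":0,"wx":0.042,"wy":0,"wz":0,"fingers":-1}

```text
clock: 25.75
tool_pos: [0.5422, 0.1037, 0.1329]
eef_rot: [0.961, 0.038, -0.007, -0.273]
contact_force: [-0.6, 0.0, -5.9]
opening: 0.673
```

```bash
python3 - <<'E'
from h import *
s=st()
rows([.544,.11,.09],tilt(3.6,55.3))
E
```

```text
t 25.75 p [0.5422 0.1037 0.1329] jaw yaw 4.4 jaw z 0.008 phi 31.7 open 59.3 F [-0.6  0.  -5.9] q [ 0.51  0.98 -0.86  1.87  0.25  0.52 -0.2 ]
n 3 min 2.31 rot deg [23.6  0.3  0.9]
{"x": 0.0008, "y": 0.0072, "z": 0.0166, "wx": 0.0436, "wy": 0.0005, "wz": 0.0017}
{"x": 0.0008, "y": 0.0094, "z": 0.0154, "wx": 0.0436, "wy": 0.0005, "wz": 0.0017}
{"x": 0.0009, "y": 0.0114, "z": 0.014, "wx": 0.0436, "wy": 0.0005, "wz": 0.0017}
```

Call:
apply_moves:
  series:
    - {"x":0.001,"y":0.003,"z":0.01,"wx":0.044,"wy":0,"wz":0.002,"fingers":-1}
    - {"x":0.001,"y":0.005,"z":0.01,"wx":0.044,"wy":0,"wz":0.002,"fingers":-1}
    - {"x":0.001,"y":0.007,"z":0.009,"wx":0.035,"wy":0,"wz":0.001,"fingers":-1}
    - {"x":0,"y":0,"z":0,"wx":0,"wy":0,"wz":0,"fingers":-1}

```text
clock: 26.25
tool_pos: [0.5437, 0.0951, 0.0995]
eef_rot: [0.893, 0.026, -0.017, -0.448]
contact_force: [0.3, -0.5, -5.1]
opening: 0.678
```

```bash
python3 - <<'E'
from h import *
s=st(); snap('scene','c15')
W=np.nan_to_num(cloud('c15'),nan=-1); m=(W[...,0]>.5)&(W[...,0]<.59)&(W[...,1]>.03)&(W[...,1]<.23)&(W[...,2]>.06)&(W[...,2]<.2); 
P=W[m]
for y in np.arange(.06,.22,.02):
    q=P[(abs(P[:,1]-y)<.01)&(abs(P[:,0]-.545)<.025)]; print(round(y,2),len(q),np.percentile(q[:,2],[50,90]).round(4) if len(q) else '')
rows([.544,.11,.050],tilt(3.6,55.3),3)
E
```

```text
t 26.25 p [0.5437 0.0951 0.0995] jaw yaw 3.5 jaw z -0.007 phi 53.3 open 59.6 F [ 0.3 -0.5 -5.1] q [ 0.75  1.31 -1.07  1.78  0.2   0.61  0.03]
0.06 30 [0.1231 0.1254]
0.08 85 [0.1223 0.1244]
0.1 184 [0.1216 0.1234]
0.12 178 [0.1209 0.1228]
0.14 193 [0.1201 0.1219]
0.16 218 [0.119  0.1211]
0.18 125 [0.1182 0.1205]
0.2 0 
n 3 min 0.92 rot deg [ 2.1  0.1 -0.2]
{"x": 0.0003, "y": 0.0139, "z": 0.0175, "wx": 0.0038, "wy": 0.0002, "wz": -0.0004}
{"x": 0.0003, "y": 0.0141, "z": 0.0173, "wx": 0.0038, "wy": 0.0002, "wz": -0.0004}
{"x": 0.0003, "y": 0.0143, "z": 0.0171, "wx": 0.0038, "wy": 0.0002, "wz": -0.0004}
```

Roof is level to within the remaining 2° and the grip hasn't slipped. Lowering.

Call:
apply_moves:
  series:
    - {"x":0,"y":0.0165,"z":0.013,"wx":0.004,"wy":0.001,"wz":0,"fingers":-1}
    - {"x":0,"y":0.0165,"z":0.013,"wx":0.004,"wy":0.001,"wz":0,"fingers":-1}
    - {"x":0,"y":0.014,"z":0.011,"wx":0.004,"wy":0,"wz":0,"fingers":-1}
    - {"x":0,"y":0,"z":0,"wx":0,"wy":0,"wz":0,"fingers":-1}

```text
clock: 26.8
tool_pos: [0.5449, 0.0989, 0.0532]
eef_rot: [0.887, 0.03, -0.012, -0.461]
contact_force: [0.1, 0.0, -4.3]
opening: 0.68
```

```bash
python3 - <<'E'
from h import *
s=st()
rows(s['tool_pos']*[1,1,0]+[0,0,.041],tilt(3.6,55.3),2)
E
```

```text
t 26.8 p [0.5449 0.0989 0.0532] jaw yaw 3.7 jaw z 0.006 phi 54.9 open 59.8 F [ 0.1  0.  -4.3] q [ 0.75  1.4  -1.05  1.76  0.23  0.58  0.08]
n 2 min 0.21 rot deg [ 0.4 -0.1  0.3]
{"y": 0.0062, "z": 0.0044, "wx": 0.0011, "wy": -0.0003, "wz": 0.0009}
{"y": 0.0062, "z": 0.0044, "wx": 0.0011, "wy": -0.0003, "wz": 0.0009}
```

Call:
apply_moves:
  series:
    - {"x":0,"y":0.006,"z":0.004,"wx":0.002,"wy":-0.001,"wz":0.001,"fingers":-1}
    - {"x":0,"y":0.005,"z":0.0035,"wx":0,"wy":0,"wz":0,"fingers":-1}
    - {"x":0,"y":0.003,"z":0.002,"wx":0,"wy":0,"wz":0,"fingers":-1}
    - {"x":0,"y":0,"z":0,"wx":0,"wy":0,"wz":0,"fingers":-1}

```text
clock: 27.3
tool_pos: [0.5459, 0.0994, 0.0403]
eef_rot: [0.885, 0.03, -0.014, -0.464]
contact_force: [0.1, 0.1, -4.3]
opening: 0.678
```

```bash
python3 - <<'E'
from h import *
s=st(); snap('scene','c16')
W=np.nan_to_num(cloud('c16'),nan=-1); m=(W[...,0]>.5)&(W[...,0]<.59)&(W[...,1]>.03)&(W[...,1]<.23)&(W[...,2]>.03)&(W[...,2]<.2); 
P=W[m]
for y in np.arange(.06,.22,.02):
    q=P[(abs(P[:,1]-y)<.01)&(abs(P[:,0]-.545)<.025)]; print(round(y,2),len(q),np.percentile(q[:,2],[50,90]).round(4) if len(q) else '')
E
```

```text
t 27.3 p [0.5459 0.0994 0.0403] jaw yaw 3.8 jaw z 0.003 phi 55.3 open 59.6 F [ 0.1  0.1 -4.3] q [ 0.75  1.43 -1.04  1.74  0.24  0.58  0.09]
0.06 36 [0.0629 0.0648]
0.08 106 [0.063  0.0649]
0.1 172 [0.0625 0.0646]
0.12 171 [0.0626 0.0647]
0.14 172 [0.0628 0.0648]
0.16 165 [0.0629 0.0647]
0.18 135 [0.0625 0.0645]
0.2 0
```

Call:
apply_moves:
  series:
    - {"x":0,"y":0.0025,"z":0.0015,"wx":0,"wy":0,"wz":0,"fingers":-1}
    - {"x":0,"y":0.0015,"z":0.001,"wx":0,"wy":0,"wz":0,"fingers":-1}
    - {"x":0,"y":0,"z":0,"wx":0,"wy":0,"wz":0,"fingers":-1}

```text
clock: 27.72
tool_pos: [0.5462, 0.0994, 0.0378]
eef_rot: [0.885, 0.03, -0.013, -0.465]
contact_force: [-0.0, 0.2, -5.1]
opening: 0.679
```

```bash
python3 - <<'E'
from h import *
s=st()
E
```

```text
t 27.73 p [0.5462 0.0994 0.0378] jaw yaw 3.8 jaw z 0.005 phi 55.4 open 59.8 F [-0.   0.2 -5.1] q [ 0.75  1.43 -1.04  1.74  0.24  0.58  0.1 ]
```

Call:
apply_moves:
  series:
    - {"x":0,"y":0.002,"z":0.001,"wx":0,"wy":0,"wz":0,"fingers":-1}
    - {"x":0,"y":0.0015,"z":0.001,"wx":0,"wy":0,"wz":0,"fingers":-1}

```text
clock: 27.98
tool_pos: [0.5464, 0.0995, 0.0368]
eef_rot: [0.884, 0.03, -0.013, -0.466]
contact_force: [-2.8, -8.2, 7.4]
opening: 0.68
```

```bash
python3 - <<'E'
from h import *
s=st()
E
```

```text
t 27.98 p [0.5464 0.0995 0.0368] jaw yaw 3.8 jaw z 0.005 phi 55.5 open 59.8 F [-2.8 -8.2  7.4] q [ 0.75  1.44 -1.04  1.74  0.24  0.59  0.1 ]
```

Firm contact. I'll ease off slightly and release.

Call:
apply_moves:
  series:
    - {"x":0,"y":-0.0008,"z":-0.0004,"wx":0,"wy":0,"wz":0,"fingers":-1}
    - {"x":0,"y":0,"z":0,"wx":0,"wy":0,"wz":0,"fingers":0.42}
    - {"x":0,"y":0,"z":0,"wx":0,"wy":0,"wz":0,"fingers":0.6}
    - {"x":0,"y":0,"z":0,"wx":0,"wy":0,"wz":0,"fingers":0.75}
    - {"x":0,"y":0,"z":0,"wx":0,"wy":0,"wz":0,"fingers":0.75}

```text
clock: 28.6
tool_pos: [0.5472, 0.1013, 0.0396]
eef_rot: [0.884, 0.031, -0.012, -0.467]
contact_force: [-0.4, 0.6, -1.0]
opening: 0.878
```

Call:
apply_moves:
  series:
    - {"x":0,"y":0,"z":-0.03,"wx":0,"wy":0,"wz":0,"fingers":0.75}
    - {"x":0,"y":0,"z":-0.06,"wx":0,"wy":0,"wz":0,"fingers":0.75}
    - {"x":0,"y":-0.01,"z":-0.065,"wx":0,"wy":0,"wz":0,"fingers":0.75}
    - {"x":0,"y":-0.04,"z":-0.05,"wx":0,"wy":0,"wz":0,"fingers":0.75}
    - {"x":0,"y":0,"z":0,"wx":0,"wy":0,"wz":0,"fingers":0.75}

```text
clock: 29.22
tool_pos: [0.5542, -0.0138, 0.1688]
eef_rot: [0.883, 0.031, -0.013, -0.468]
contact_force: [-1.2, 0.2, -0.7]
opening: 0.877
```

```bash
python3 - <<'E'
from h import *
st(); snap('scene','c17'); snap('side','s17')
W=np.nan_to_num(cloud('c17'),nan=-1); m=(W[...,0]>.48)&(W[...,0]<.62)&(W[...,1]>.0)&(W[...,1]<.25)
P=W[m]; q=P[(P[:,2]>.053)&(P[:,2]<.07)]; print(cv2.minAreaRect((q[:,:2]*1000).astype(np.float32)),np.percentile(q[:,2],[5,50,95]))
W0=np.nan_to_num(cloud('scene0'),nan=-1)
a=cv2.resize(cv2.imread('pics/c17.png')[170:300,290:430],(420,390),interpolation=2); b=cv2.resize(cv2.imread('pics/c17.png'),(380,285))
o=np.zeros((390,800,3),np.uint8); o[:,:420]=a; o[:285,420:]=b; cv2.imwrite('pics/c17b.png',o)
E
```

```text
t 29.23 p [ 0.5542 -0.0138  0.1688] jaw yaw 3.9 jaw z 0.007 phi 55.9 open 77.2 F [-1.2  0.2 -0.7] q [ 0.92  1.27 -1.15  1.62  0.15  0.94  0.11]
((545.4608154296875, 109.62699890136719), (62.089107513427734, 153.66258239746094), 4.2194743156433105) [0.05646841 0.05928405 0.06217698]
```

View pics/c17b.png

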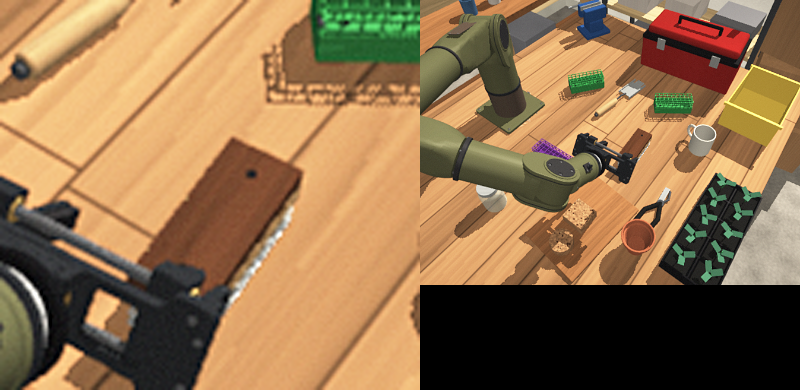

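The roof is up and level at about 0.059 m, so the basket under it is shut. I'll back off and compare the bystanders with the first pictures.

Call:
apply_moves:
  series:
    - {"x":0,"y":-0.05,"z":-0.05,"wx":0,"wy":0,"wz":0,"fingers":0.75}
    - {"x":0,"y":-0.05,"z":-0.05,"wx":0,"wy":0,"wz":0,"fingers":0.75}
    - {"x":0,"y":-0.05,"z":-0.05,"wx":0,"wy":0,"wz":0,"fingers":0.75}
    - {"x":0,"y":0,"z":0,"wx":0,"wy":0,"wz":0,"fingers":0.75}

```text
clock: 29.82
tool_pos: [0.5517, -0.0435, 0.3291]
eef_rot: [0.882, 0.031, -0.022, -0.47]
contact_force: [0.2, 0.7, -1.2]
opening: 0.878
```

```bash
python3 - <<'E'
from h import *
st(); snap('scene','c18'); snap('side','s18')
for a,b in (('scene0','c18'),('side0','s18')):
    A=np.nan_to_num(cloud(a),nan=-1);B=np.nan_to_num(cloud(b),nan=-1)
    ok=(A[...,2]<.13)&(B[...,2]<.13)&(A[...,2]>-.02)&(B[...,2]>-.02)&(A[...,0]>.2)
    d=cv2.medianBlur((ok&(abs(A[...,2]-B[...,2])>.012)).astype(np.uint8),5)
    n,l,s,_=cv2.connectedComponentsWithStats(d)
    for k in range(1,n):
        if s[k,4]>40: print(b,s[k],'before',np.median(A[l==k],0).round(3),'after',np.median(B[l==k],0).round(3))
W=np.nan_to_num(cloud('c18'),nan=-1); m=(W[...,0]>.48)&(W[...,0]<.62)&(W[...,1]>.0)&(W[...,1]<.25)
P=W[m]; q=P[(P[:,2]>.053)&(P[:,2]<.07)]; print(cv2.minAreaRect((q[:,:2]*1000).astype(np.float32)),np.percentile(q[:,2],[5,50,95]))
E
```

```text
t 29.82 p [ 0.5517 -0.0435  0.3291] jaw yaw 4.3 jaw z -0.01 phi 56.1 open 77.2 F [ 0.2  0.7 -1.2] q [ 0.98  1.07 -1.26  1.5   0.01  1.2   0.03]
c18 [366 214  25  16  89] before [ 0.517  0.226 -0.   ] after [0.54  0.182 0.059]
c18 [ 332  223   56   61 1556] before [ 0.538  0.129 -0.001] after [0.558 0.092 0.058]
c18 [305 242  24  22 241] before [0.464 0.052 0.024] after [ 0.454  0.069 -0.001]
c18 [ 287  311   54   57 1416] before [ 0.593 -0.126  0.049] after [ 0.582 -0.11   0.012]
s18 [ 322  221   71   55 2943] before [0.526 0.149 0.   ] after [0.517 0.114 0.032]
s18 [ 380  303   69   30 1718] before [ 0.586 -0.13   0.048] after [ 0.598 -0.092  0.011]
((546.8802490234375, 110.5111312866211), (60.33065414428711, 153.4211883544922), 4.964048385620117) [0.05573239 0.05919542 0.06189252]
```

Only the feeder and the bar have changed place. The feeder lies flat at its full shut height with nothing touching it, so I'm handing in.

```bash
python3 -c "
from plant import *
print(finish_job())"
```

```text
the job is handed in; nothing more can be done
None
```

The feeder is loaded, shut and standing on its basket, roof up, and I handed the job in at about 30 s on the robot's clock; no verdict came back.

**What I did:** I laid the seed bar in the pocket and folded the basket shut, pressing it home with about 14 N. I gripped the wood and turned the feeder 90° to stand on its free end. Then I regripped from the roof side and turned it another 90°, lowering it under control onto the basket.

**Last checks:**
- **Feeder:** the roof is up at 59 mm (60 mm when fully shut) and was level along its length just before it touched down. It rests at (0.547, 0.110) with the robot clear of it.
- **Bar:** I saw it seated in the pocket before shutting the basket, but it is hidden under the roof now, so I couldn't check it again.
- **Bystanders:** the height comparison of the first and last pictures shows changes only where the feeder and the bar were or are now. It would miss very small shifts and anything hidden from the cameras.

**What went less well:**
- **Rim contact:** while pushing the basket upright, its rim pressed on the gripper's underside with about 22 N measured, under the 40 N limit, and I lifted away at once.
- **Turning direction:** my first choice ran into a joint limit in mid-air, so I switched to turning it sideways. The grip did not slip.
- **Position disagreement:** two camera estimates of the pocket differed by about 4 mm, and I corrected that before lowering the bar in.

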